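Gauge a cocked brass plate in an engraver's ball vise and press its high side home

ROBOT

A 7-joint arm with a two-finger parallel gripper is mounted at the origin on the work surface. World frame = base frame: x ahead of the robot, y to its left, z up, the work surface at z = 0. Lengths are in m, angles in rad, forces in N, time in s.
With the tool pointing down it reaches from about 0.35 to 0.775 m from the base axis. Payload 3.1 kg.
Tool frame: the origin (TCP) lies at the very end of the fingers, on their centre line; the grasp point (between the pads) lies 19 mm behind it; z points along the fingers, y is the direction in which the jaws open and shut (so a half turn about z gives the same grasp; the last joint's range is limited). The gripper opens to 85 mm and grips with 20 to 120 N. Pads are 22 mm wide; open, the fingers measure 114 mm over their backs; the gripper's body (76 mm by 85 mm) begins 54 mm behind the grasp point. The pads swing forward as they close: fully open they stand 13 mm farther back than shut.
Start: joints at [-1.383, 0.311, 0.014, 1.512, -0.004, 1.319, -0.027], TCP at [0.125, 0.536, 0.231] pointing down, gripper open.
Joint ranges: [-2.7, 2.7], [-0.3, 1.91], [-1.27, 1.3], [0.12, 2.57], [-1.44, 4.58], [0.2, 2.03], [-3.05, 3.05]. Speed limits (rad/s): [2.79, 2.79, 3.14, 3.14, 3.14, 3.14, 3.14].

INTERFACE

Orientations are given as [roll, pitch, yaw] about the fixed x, y, z axes, in that order (R = Rz(yaw) Ry(pitch) Rx(roll)).
In Python, from plant import get_state, camera, job_done gives the robot as it stands.
- The arm moves only by the tool play_rows, never from a script. Its argument "commands" is one flat list of numbers, 7 for each row, row after row: the turn, a rotation vector about the tool's x, y, z in units of 5 degrees (1.0 is 5 degrees), then the shift along the tool's x, y, z in units of 25 mm (1.0 is 25 mm), then the closure, from 0 (fully open) to 1 (shut). A call has 1 to 12 rows; each row shifts and turns the pose as measured when the row begins, along the tool's axes as they then stand; what a row does not reach is not made up. A row lasts 1/10 s, in which the tool goes at most 50 mm and 8.59 degrees, less where a joint would pass 70% of its speed; a pose out of reach is approached as far as the arm can. A call is refused whole if a number of a shift passes 1 or a number of a turn 1, either way. A call with a gripper value outside its range is refused whole. The fingers move at their own pace and stop on an object; the grip force is fixed at half the most. Time passes only in rows, so rows that do not move let the fingers close. It gives the time, the measured TCP pose, the force and the opening at its end, in the units of the state.
- get_state(): the state, without advancing time (a new reading comes with each control period).
- camera(name): name is "side" or "top"; returns a dict with "color" (400x640x3 uint8, blue, green, red), "vfov" (degrees; the focal length in pixels is half the picture's height over the tangent of half this angle, whatever the lens; pixels are square), "cx", "cy" (the principal point, pixels), "world_from_camera" (4x4, takes a point from camera to world coordinates). Camera axes: x right, y down, z forward; pixel columns grow to the right and rows downward; lengths in m; the calibration is good to about 2 mm. A picture is of the moment at which its call begins. There is no depth.
- job_done(): hands the job in, once; it reports no verdict.
The state is a dict: "time_s": time; "joint_positions": joint angles; "qvel": joint speeds; "joint_torque": joint torques, N m; "eef_pos": TCP position; "orientation": TCP orientation; "force": force on the tool from outside, world axes, zero at the start; "ft_torque": the same for the moment, N m; "opening": opening from 0.0 (shut) to 1.0 (fully open).
Only numpy, scipy, OpenCV 4.12 (cv2) and the standard library are available. Lean on these libraries where they do the work, as an engineer would, in place of code of your own. Each camera call takes 0.05 s, during which the arm holds its last target. There are 200 camera calls.

TASK

The round brass plate has gone into the sloping engraver's vise cocked: one side has ridden up off the jaws. Take the plunger gauge from its wooden block and, holding it square to the plate, touch its tip lightly near the rim at four places: first the side nearest the robot, then on round clockwise (seen from above) to the left, the far and the right side. Stand the gauge back in its block, then with the fingertips press only the high side down until the plate lies flat on the jaws, without shifting the vise or the things around it.

Things in the scene. Friction and masses are not known exactly. Their poses are not given: they have to be found in the camera images.
- vise: Engraver's ball vise: round base 132 mm across, steel ball, two steel jaws with four pins on top, sloping 22 to 33 degrees down towards the robot. A round brass plate, 84 mm across, 4 mm thick, lies on the jaws. Heavy; holds its place and slope up to about 60 N. Origin: centre of its underside; z up.
- plate_seat (a point): Middle of the brass plate's upper face as it will be once flat (fixed to the vise, not to the plate). z outwards, square to the jaws; x up the slope, away from the robot; y left. The rim is 42 mm out. Pins, 5 mm thick, stand 5 mm above the flat face at x +-32, y +-32 mm, just outside the rim. Fingers 24 mm out from the middle clear the pins.
- vise_ball (a joint): Slope of the jaws, rad from level; it stays as set.
- plate (a joint): How far the plate is cocked, rad: 0 flat, 0.05 to 0.08 at the start; not which side is high. The flat face touches the jaws at one rim point and stands 4 to 7 mm up at the rim opposite, in any direction. Held by friction: the gauge's spring cannot move it; 10 to 15 N pressed 20 to 30 mm out on the high half turns it down about the low rim to a hard stop when flat, where it stays.
- touch_near (a point): Good place to touch on the near (lower, -x) side: 30 mm out from the middle of the plate, at the height of the flat plate's face (the real face lies 0 to 6 mm above). Axes as plate_seat. Anywhere 18 to 41 mm out and within 17 mm to either side counts as this side.
- touch_left (a point): The same on the left (+y) side, 30 mm out.
- touch_far (a point): The same on the far (upper, +x) side, 30 mm out.
- touch_right (a point): The same on the right (-y) side, 30 mm out.
- gauge_mid (a point): Digital plunger gauge, 0.15 kg: grey box head 36 (its x) by 20 (y) by 50 mm (z, up), below it a steel stem 8 mm thick, 24 mm long, then a thin sprung plunger with a 5 mm ball tip. This point is the centre of the head. It stands in the block, stem in the hole, the head's underside on the block's top. Grip the head from above by the 36 mm sides. z points away from the tip.
- gauge_tip (a point): The end of the gauge's ball tip, 67 mm below the centre of the head along the gauge's axis when the plunger is out.
- gauge_plunger (a joint): How far the plunger is pushed in, m: 0 fully out, 0.012 at its stop, where it must not be driven. Spring force 1.2 N at first, 2.4 N at the stop.
- rest_hole (a point): Middle of the mouth of the gauge's hole, 16 mm wide, 46 mm deep, in the top of a wooden block fixed to the bench (60 by 120 mm, 50 mm high). z up. The block reaches 30 mm to either side in x, 25 mm to -y and 95 mm to +y of the hole. Burrs stand 22 mm above it, 65 to 91 mm from the hole along +y.
- ring_tray: Bystander: black display tray of rings, 100 by 140 by 38 mm; origin at the centre of its underside.
- oil_bottle: Bystander: blue bottle with a black cap, 48 mm across, 110 mm high; origin at the centre of its underside.
- bead_dish: Bystander: low white dish, 100 mm across, 28 mm high; origin at the centre of its underside.
There are look-alikes about, which are no part of the job. Of the things shaped like the vise, the steel one is meant.

How it is judged:
On the way, in this order (a step that is already met when the one before it is completed fails the run):
1. the gauge, square to the plate within 15 degrees, touches near the rim on the near side (plunger pushed in at least 0.8 mm) (x of gauge_tip in the frame of plate_seat between -0.044 and -0.018 m and y of gauge_tip in the frame of plate_seat between -0.018 and 0.018 m and z of gauge_tip in the frame of plate_seat between -0.004 and 0.011 m and value of joint gauge_plunger above 0.0008 m and angle between the z axis of gauge_mid and the z axis of plate_seat, either way round below 0.26 rad), for 0.05 s.
2. the gauge, square to the plate within 15 degrees, touches near the rim on the left side (plunger pushed in at least 0.8 mm) (y of gauge_tip in the frame of plate_seat between 0.018 and 0.044 m and x of gauge_tip in the frame of plate_seat between -0.018 and 0.018 m and z of gauge_tip in the frame of plate_seat between -0.004 and 0.011 m and value of joint gauge_plunger above 0.0008 m and angle between the z axis of gauge_mid and the z axis of plate_seat, either way round below 0.26 rad), for 0.05 s.
3. the gauge, square to the plate within 15 degrees, touches near the rim on the far side (plunger pushed in at least 0.8 mm) (x of gauge_tip in the frame of plate_seat between 0.018 and 0.044 m and y of gauge_tip in the frame of plate_seat between -0.018 and 0.018 m and z of gauge_tip in the frame of plate_seat between -0.004 and 0.011 m and value of joint gauge_plunger above 0.0008 m and angle between the z axis of gauge_mid and the z axis of plate_seat, either way round below 0.26 rad), for 0.05 s.
4. the gauge, square to the plate within 15 degrees, touches near the rim on the right side (plunger pushed in at least 0.8 mm) (y of gauge_tip in the frame of plate_seat between -0.044 and -0.018 m and x of gauge_tip in the frame of plate_seat between -0.018 and 0.018 m and z of gauge_tip in the frame of plate_seat between -0.004 and 0.011 m and value of joint gauge_plunger above 0.0008 m and angle between the z axis of gauge_mid and the z axis of plate_seat, either way round below 0.26 rad), for 0.05 s.
5. the gauge stands upright in its block again, let go (horizontal distance between gauge_mid and rest_hole below 0.006 m and z of gauge_mid in the frame of rest_hole between 0.02 and 0.03 m and angle between gauge_mid's own z axis and vertical below 0.1 rad and contact force between the fingers and gauge below 0.05 N), for 0.2 s.
6. the fingers press the plate's high half down flat on the jaws (value of joint plate below 0.02 rad and (contact force between the fingers and plate_c4 above 1 N or contact force between the fingers and plate_c5 above 1 N or contact force between the fingers and plate_c6 above 1 N or contact force between the fingers and plate_c7 above 1 N)), for 0.05 s.
At the end, for the whole second after the job is handed in: The plate lies flat on the jaws (within 0.02 rad) and at rest; the gauge stands upright (within 6 degrees) in its block, its head down on the block (within 5 mm); the vise has not shifted (4 mm) and the tray, bottle and dish stand within 20 mm of where they were (value of joint plate below 0.02 rad and velocity of joint plate below 0.02 rad/s and horizontal distance between gauge_mid and rest_hole below 0.006 m and z of gauge_mid in the frame of rest_hole between 0.02 and 0.03 m and angle between gauge_mid's own z axis and vertical below 0.1 rad and distance of plate_seat from where it was at the start of the episode below 0.004 m and distance of each of ring_tray, oil_bottle, bead_dish from where it was at the start of the episode below 0.02 m); the robot touches nothing.
It fails at once if the gauge's plunger is driven to its stop (value of joint gauge_plunger above 0.0116 m).
It fails at once if a side of the plate that is already down is pressed with more than 6 N (contact force between the fingers and plate_c0 above 6 N or contact force between the fingers and plate_c1 above 6 N or contact force between the fingers and plate_c2 above 6 N or contact force between the fingers and plate_c3 above 6 N).
It fails at once if the vise is shifted or its slope changed (4 mm at the plate) (distance of plate_seat from where it was at the start of the episode above 0.004 m).
It fails at once if the tray, the bottle or the dish is moved by more than 20 mm (distance of any of ring_tray, oil_bottle, bead_dish from where it was at the start of the episode above 0.02 m).
It also fails if it takes over 58 s, if anything falls off the work surface, if the arm or the gripper's body presses on something with over 40 N, if the wrist force passes 120 N, or if a joint passes its speed limit or range.

## Working session

There is one attempt and no reset: what is moved stays moved. The work goes in short steps, Python scripts to look and compute and a tool call to move; the robot and the scene stay as the last step left them, time stands still between calls to the robot, and variables do not carry over. Pictures are saved under pics/ and viewed, about 8 in all and at most 12, crops included, and the job is handed in when it is done.

Besides the shell and the picture viewer there is one more tool, called after ">>>" as name(argument=value, ...) on one line, values as JSON. play_rows: Moves the arm, as the interface text tells. Its arguments: {"type":"object","properties":{"commands":{"type":"array"}},"required":["commands"]}

```bash
mkdir -p pics; ls; cat > h.py <<'E'
import numpy as np, cv2
from plant import get_state, camera, job_done
from scipy.spatial.transform import Rotation as R
def snap(name,fn):
    c=camera(name); cv2.imwrite(f'pics/{fn}.png',c['color'])
    np.savez(f'pics/{fn}.npz',**c); return c
def load(fn): return np.load(f'pics/{fn}.npz')
def foc(c): return 200/np.tan(np.radians(float(c['vfov']))/2)
def ray(c,u,v):
    T=c['world_from_camera']; f=foc(c)
    d=T[:3,:3]@np.array([(u-c['cx'])/f,(v-c['cy'])/f,1]); return T[:3,3],d
def atz(c,u,v,z):
    o,d=ray(c,u,v); return o+d*(z-o[2])/d[2]
def proj(c,p):
    T=c['world_from_camera']; q=T[:3,:3].T@(np.asarray(p,float)-T[:3,3]); return q[:2]/q[2]*foc(c)+[c['cx'],c['cy']]
def tri(c1,p1,c2,p2):
    o1,d1=ray(c1,*p1);o2,d2=ray(c2,*p2)
    A=np.array([d1,-d2]).T; s=np.linalg.lstsq(A,o2-o1,rcond=None)[0]
    a=o1+d1*s[0];b=o2+d2*s[1]; return (a+b)/2,np.linalg.norm(a-b)
E
python3 - <<'E'
from h import *
for n in('top','side'):
    c=snap(n,n+'0'); print(n,foc(c),c['cx'],c['cy'],c['world_from_camera'].round(3).tolist())
print(get_state())
E
```

```text
pics
top 509.5736390053392 319.5945013041664 204.7293674945598 [[-0.022, -0.988, 0.153, 0.382], [-1.0, 0.022, 0.003, -0.003], [-0.006, -0.153, -0.988, 1.23], [0.0, 0.0, 0.0, 1.0]]
side 433.4556756999428 322.71005302860993 197.9704777927947 [[0.984, -0.115, 0.133, 0.435], [-0.175, -0.728, 0.663, -0.643], [0.021, -0.676, -0.737, 0.821], [0.0, 0.0, 0.0, 1.0]]
{'time_s': 0.1, 'joint_positions': array([-1.382691  ,  0.31167229,  0.013972  ,  1.51288288, -0.00438718,
        1.31921195, -0.02722241]), 'qvel': array([-6.48019875e-04,  7.24689535e-05, -5.76542468e-04, -4.29791631e-03,
       -1.27643516e-04,  6.97965462e-04,  2.46613062e-03]), 'joint_torque': array([ 3.54372596e-04, -3.80858517e+01,  1.46431625e-01, -2.31240016e+01,
        1.22525910e-02,  8.16296262e-03,  1.24956958e-05]), 'eef_pos': array([0.12511511, 0.53491085, 0.23032065]), 'orientation': array([-3.13945087e+00,  9.60093108e-05,  2.91186479e+00]), 'force': array([ 0.08728932, -1.29125694, -0.53461074]), 'ft_torque': array([-0.05012099,  0.00708992, -0.00084682]), 'opening': 1.0018694554177683}
```

View pics/top0.png

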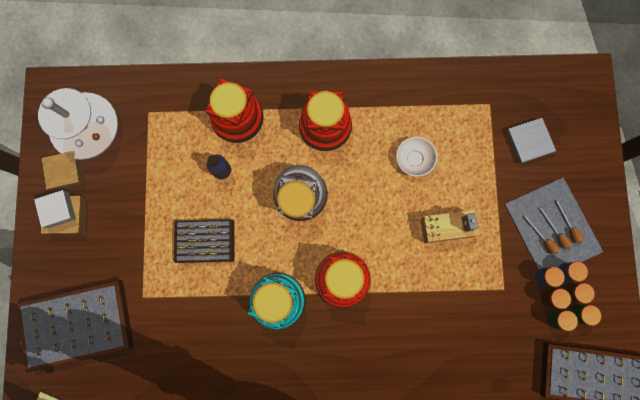

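View pics/side0.png

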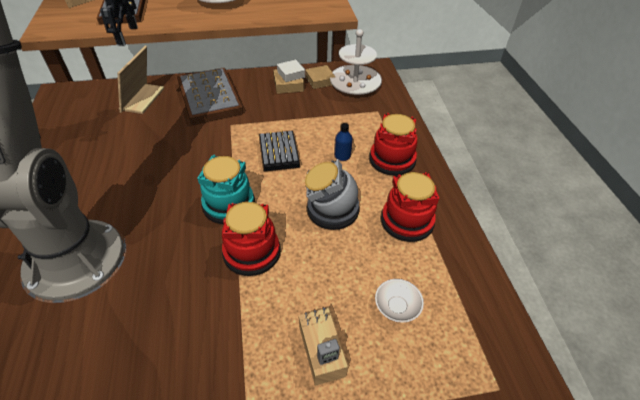

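The top view shows the steel vise at (300,193). The look-alikes are red vises at (235,115), (325,118) and (343,279), and a teal one at (277,302). The gauge head is at top (471,221) and side (328,350), the only grey-headed one, standing in the wooden block. The dish is at (417,157), the bottle at (219,167) and the tray at (204,241). I choose the steel vise and will check it in a close crop.

```bash
python3 - <<'E'
from h import *
t=load('top0')['color'];s=load('side0')['color']
def cr(im,x,y,w,h): return cv2.resize(im[y:y+h,x:x+w],(400,300),interpolation=cv2.INTER_CUBIC)
a=np.vstack([np.hstack([cr(t,260,155,80,60),cr(s,290,155,80,60)]),np.hstack([cr(t,415,195,80,60),cr(s,280,300,120,90)])])
cv2.imwrite('pics/c1.png',a)
E
```

```text
(no output)
```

View pics/c1.png

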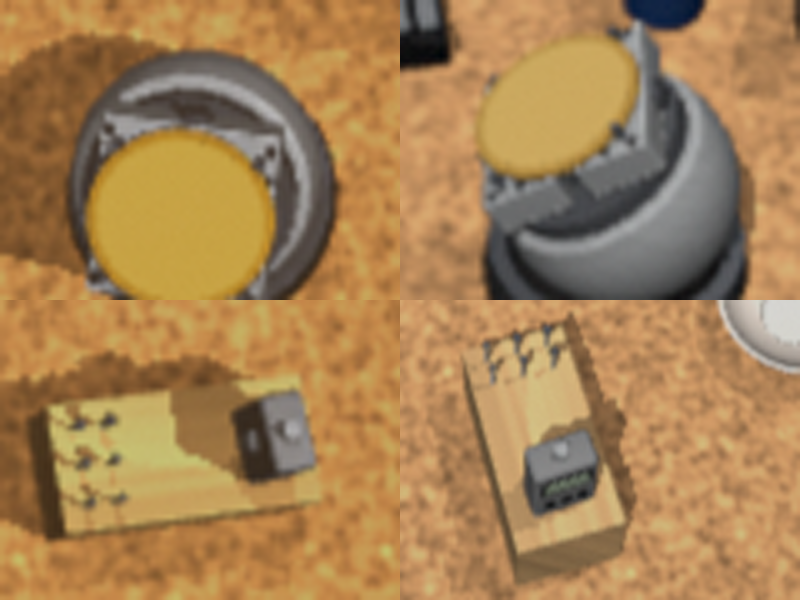

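The crop confirms the steel jaws and pins, and the gauge in its block with the 36 mm side along about world x. Next I fit the plate disc and the gauge/block.

```bash
cat > fit.py <<'E'
from h import *
from scipy.optimize import least_squares
def mask(c,box):
    hsv=cv2.cvtColor(c['color'],cv2.COLOR_BGR2HSV); x,y,w,h=box
    m=np.zeros(hsv.shape[:2],np.uint8); b=c['color'].astype(int)
    return hsv,m
T,S=load('top0'),load('side0')
def contour(c,box,seed):
    x,y,w,h=box; im=cv2.resize(c['color'][y:y+h,x:x+w],None,fx=8,fy=8,interpolation=cv2.INTER_CUBIC)
    im=cv2.GaussianBlur(im,(9,9),0)
    lab=cv2.cvtColor(im,cv2.COLOR_BGR2LAB).astype(float)
    sx,sy=int((seed[0]-x)*8),int((seed[1]-y)*8)
    ref=lab[sy-20:sy+20,sx-20:sx+20].reshape(-1,3).mean(0)
    m=(np.linalg.norm((lab-ref)*[.5,1,1],axis=2)<28).astype(np.uint8)
    m=cv2.morphologyEx(m,cv2.MORPH_OPEN,np.ones((41,41)))
    n,l=cv2.connectedComponents(m); m=(l==l[sy,sx]).astype(np.uint8)
    k=max(cv2.findContours(m,cv2.RETR_EXTERNAL,cv2.CHAIN_APPROX_NONE)[0],key=cv2.contourArea)
    e=cv2.fitEllipse(cv2.convexHull(k)); 
    vis=im.copy(); cv2.drawContours(vis,[k],-1,(0,0,255),1)
    return (k[:,0,:]+.5)/8-.5+[x,y],e,vis
kt,et,vt=contour(T,(260,155,80,80),(296,200)); ks,es,vs=contour(S,(290,150,80,80),(321,177))
cv2.imwrite('pics/c2.png',np.hstack([vt,vs])[:, :].copy() if True else 0)
im=cv2.imread('pics/c2.png'); cv2.imwrite('pics/c2.png',cv2.resize(im,(800,400)))
def basis(a,b):
    n=R.from_euler('xyz',[a,b,0]).as_matrix(); return n
def res(p):
    M=basis(p[3],p[4]); r=[]
    for c,k in((T,kt),(S,ks)):
        # rays on plane -> radius
        o=c['world_from_camera'][:3,3]
        f=foc(c); d=np.c_[(k[:,0]-c['cx'])/f,(k[:,1]-c['cy'])/f,np.ones(len(k))]@c['world_from_camera'][:3,:3].T
        s=((p[:3]-o)@M[:,2])/(d@M[:,2]); q=o+d*s[:,None]-p[:3]
        r.append((np.linalg.norm(q,axis=1)-p[5])*1000/np.sqrt(len(k))*30)
    return np.concatenate(r)
p0=[*tri(T,(296,200),S,(321,177))[0],0,-.45,.042]
s=least_squares(res,p0,loss='soft_l1')
print('free r',s.x.round(4),s.cost); 
g=lambda p:res([*p,.042]); s=least_squares(g,p0[:5],loss='soft_l1'); print('r=42',s.x.round(4),s.cost,'normal',basis(*s.x[3:5])[:,2].round(4))
print('gauge knob',tri(T,(473,221.6),S,(328,345)))
for n,u in dict(a=(425,276),).items(): pass
# block top corners from crop, top cam
for u,v in [(50,408),(65,535),(318,495),(300,378)]: print('blk',atz(T,415+u/5-.4,195+(v-300)/5-.4,.05).round(4))
for u,v in [(462,360),(570,318),(620,522),(515,552)]: print('blkS',atz(S,280+(u-400)/3.333-.35,300+(v-300)/3.333-.35,.05).round(4))
for u,v in [(266,403),(303,391),(315,465),(278,480)]: print('headtop',atz(T,415+u/5-.4,195+(v-300)/5-.4,.10).round(4))
E
python3 fit.py
```

```text
free r [0.5521 0.0414 0.1258 0.7945 0.466  0.0638] 32496.75516135843
r=42 [ 0.5601  0.049   0.1409  0.5454 -0.2434] 42275.7536947088 normal [-0.206  -0.5188  0.8297]
gauge knob (array([ 0.51209584, -0.33825651,  0.10780744]), np.float64(0.003332975644277001))
blk [ 0.5322 -0.2437  0.05  ]
blk [ 0.4728 -0.2475  0.05  ]
blk [ 0.4888 -0.3656  0.05  ]
blk [ 0.5437 -0.361   0.05  ]
blkS [ 0.4736 -0.2504  0.05  ]
blkS [ 0.5402 -0.2343  0.05  ]
blkS [ 0.544  -0.3572  0.05  ]
blkS [ 0.4861 -0.3634  0.05  ]
headtop [ 0.5259 -0.3299  0.1   ]
headtop [ 0.531  -0.3468  0.1   ]
headtop [ 0.4977 -0.3498  0.1   ]
headtop [ 0.4913 -0.333   0.1   ]
```

View pics/c2.png

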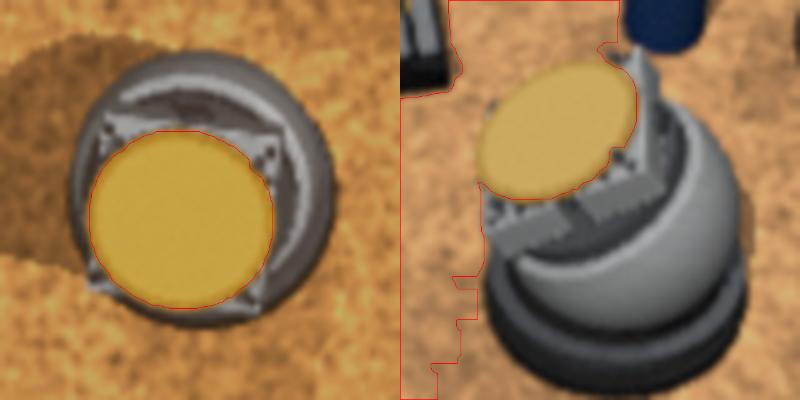

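The top contour is clean. The side contour leaks into the cork, so I refit it with a tighter threshold.

```bash
sed -i 's/def contour(c,box,seed):/def contour(c,box,seed,th=28):/; s/<28)/<th)/; s/kt,et,vt=contour/KK=0\nkt,et,vt=contour/; s/(321,177))$/(321,177),TH)/; s/^T,S=/import sys; TH=float(sys.argv[1]); T,S=/' fit.py
for t in 11 14 17; do echo == $t; python3 fit.py $t | head -3; done; python3 fit.py 14 >/dev/null
```

```text
== 11
free r [ 0.5677  0.0526  0.1257 -0.0908 -0.4462  0.0405] 950.1386016994031
r=42 [ 0.5677  0.0528  0.1254 -0.1157 -0.5117] 1439.1028439798092 normal [-0.4864  0.1155  0.8661]
gauge knob (array([ 0.51209584, -0.33825651,  0.10780744]), np.float64(0.003332975644277001))
== 14
free r [ 0.5676  0.0526  0.1262 -0.0579 -0.4357  0.0405] 675.8310927974234
r=42 [ 0.5676  0.0528  0.1259 -0.0867 -0.5017] 1252.1070632242781 normal [-0.4791  0.0866  0.8735]
gauge knob (array([ 0.51209584, -0.33825651,  0.10780744]), np.float64(0.003332975644277001))
== 17
free r [ 0.5669  0.0524  0.1271 -0.0167 -0.394   0.0406] 2111.0871462740333
r=42 [ 0.5663  0.0526  0.1266 -0.0577 -0.4145] 2607.4937490518078 normal [-0.4021  0.0576  0.9138]
gauge knob (array([ 0.51209584, -0.33825651,  0.10780744]), np.float64(0.003332975644277001))
```

View pics/c2.png

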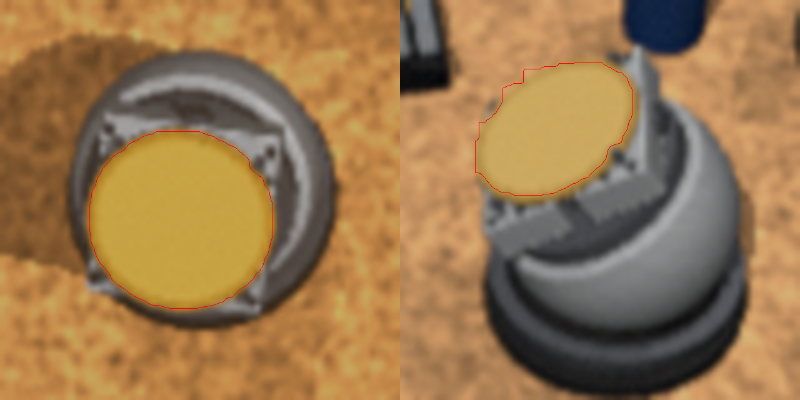

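>>> play_rows(commands=[0,0,0,-1,-0.7,-0.5,0,0,0,0,-1,-0.7,-0.5,0,0,0,0,-1,-0.7,-0.5,0,0,0,0,-1,-0.7,-0.5,0,0,0,0,-1,-0.7,-0.5,0,0,0,0,-1,-0.7,0,0,0,0,0,-1,-0.7,0,0,0,0,0,-1,-0.7,0,0,0,0,0,-1,-0.7,0,0,0,0,0,-1,-0.7,0,0,0,0,0,-1,-0.7,0,0,0,0,0,-1,-0.7,0,0])

```text
time_s: 1.3
eef_pos: [0.3729, 0.2535, 0.2893]
orientation: [-3.128, -0.006, 2.925]
force: [0.5, 0.5, -0.5]
opening: 1.001
```

```bash
cat >> h.py <<'E'
def plan(pos,Rt=None,rot_first=True):
    s=get_state(); R0=R.from_euler('xyz',s['orientation']).as_matrix()
    if Rt is None: Rt=R0
    rv=np.degrees(R.from_matrix(R0.T@Rt).as_rotvec())/5
    d=np.asarray(pos)-s['eef_pos']
    print('t',round(s['time_s'],2),'pos',s['eef_pos'].round(4),'F',s['force'].round(2),'open',round(s['opening'],3),'turn',rv.round(2),'shift(now axes)',(R0.T@d/.025).round(2),'shift(after turn)',(Rt.T@d/.025).round(2))
def down(yaw): return R.from_euler('xyz',[np.pi,0,yaw]).as_matrix()
E
python3 -c "
from h import *
plan([.512,-.339,.20],down(np.pi+.09))"
```

```text
t 1.3 pos [0.3729 0.2535 0.2893] F [ 0.46  0.49 -0.48] open 1.001 turn [-0.14 -0.09 -3.51] shift(now axes) [-10.54 -21.9    3.81] shift(after turn) [ -3.41 -24.1    3.57]
```

>>> play_rows(commands=[0,0,-0.88,-0.3,-1,0,0,0,0,-0.88,-0.3,-1,0,0,0,0,-0.88,-0.3,-1,0,0,0,0,-0.88,-0.2,-1,0,0,0,0,0,-0.2,-1,0,0,0,0,0,-0.2,-1,0,0,0,0,0,-0.2,-1,0,0,0,0,0,-0.2,-1,0,0,0,0,0,-0.2,-1,0,0,0,0,0,-0.2,-1,0,0,0,0,0,-0.1,-1,0,0,0,0,0,-0.1,-1,0,0])

```text
time_s: 2.5
eef_pos: [0.4449, -0.0586, 0.2876]
orientation: [-3.128, -0.019, -3.04]
force: [0.0, -0.1, -0.6]
opening: 0.999
```

```bash
python3 -c "
from h import *
plan([.512,-.339,.20],down(np.pi+.09))"
```

```text
t 2.5 pos [ 0.4449 -0.0586  0.2876] F [ 0.02 -0.14 -0.56] open 0.999 turn [-0.15 -0.22  0.13] shift(now axes) [ -1.6  -11.38   3.62] shift(after turn) [ -1.67 -11.41   3.5 ]
```

>>> play_rows(commands=[-0.15,-0.22,0.13,-0.15,-0.95,0,0,0,0,0,-0.15,-1,0,0,0,0,0,-0.15,-1,0,0,0,0,0,-0.15,-1,0,0,0,0,0,-0.15,-1,0.2,0,0,0,0,-0.15,-1,0.3,0,0,0,0,-0.15,-1,0.5,0,0,0,0,-0.15,-1,0.5,0,0,0,0,-0.15,-1,0.5,0,0,0,0,-0.15,-1,0.5,0,0,0,0,-0.15,-0.9,0.5,0,0,0,0,0,-0.5,0.5,0])

```text
time_s: 3.7
eef_pos: [0.5116, -0.3481, 0.1919]
orientation: [3.137, -0.005, -3.051]
force: [-0.5, 0.6, 0.1]
opening: 0.999
```

```bash
python3 -c "
from h import *
a=snap('top','top1');b=snap('side','side1')
plan([.512,-.339,.13],down(np.pi+.09))
p=get_state()['eef_pos'];print(proj(a,p),proj(b,p))
def cr(c,x,y,w,h): return cv2.resize(c['color'][y:y+h,x:x+w],(400,300),interpolation=cv2.INTER_CUBIC)
cv2.imwrite('pics/c3.png',np.hstack([cr(a,400,160,120,90),cr(b,260,270,120,90)]))
"
```

```text
t 3.8 pos [ 0.5096 -0.3473  0.1904] F [-0.96  1.27  0.51] open 0.998 turn [ 0.08 -0.11 -0.01] shift(now axes) [-0.15  0.31  2.42] shift(after turn) [-0.12  0.32  2.42]
[489.1819784  217.04306874] [328.03835885 328.3548566 ]
```

View pics/c3.png

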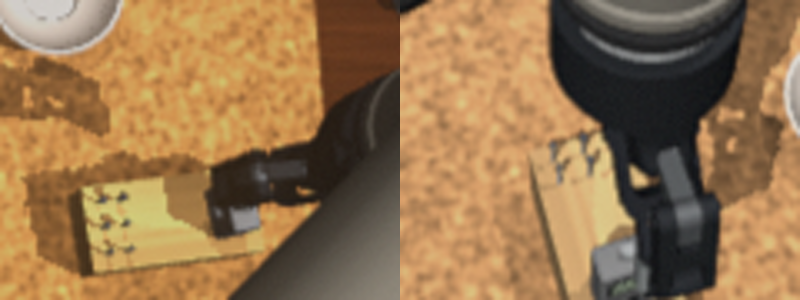

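>>> play_rows(commands=[0.08,-0.11,0,-0.12,0.32,0.6,0,0,0,0,0,0,0.9,0,0,0,0,0,0,0.9,0,0,0,0,0,0,0.8,0,0,0,0,0,0,0.7,0,0,0,0,0,0,0.4,0])

```text
time_s: 4.4
eef_pos: [0.5163, -0.3305, 0.0847]
orientation: [3.138, 0.01, -3.045]
force: [-0.3, 0.6, 0.1]
opening: 1.0
```

```bash
python3 -c "
from h import *
plan([.512,-.339,.062],down(np.pi+.09))
"
```

```text
t 4.4 pos [ 0.5163 -0.3305  0.0847] F [-0.31  0.59  0.14] open 1.0 turn [0.04 0.11 0.08] shift(now axes) [ 0.21 -0.33  0.91] shift(after turn) [ 0.2  -0.32  0.91]
```

>>> play_rows(commands=[0.04,0.11,0.08,0.18,-0.3,0.4,0,0,0,0,0,0,0.3,0,0,0,0,0,0,0.1,0,0,0,0,0,0,0,0])

```text
time_s: 4.8
eef_pos: [0.5135, -0.3367, 0.0643]
orientation: [3.14, 0.001, -3.049]
force: [0.3, 0.9, 0.1]
opening: 0.999
```

```bash
python3 -c "
from h import *
plan([.512,-.339,.062],down(np.pi+.09))
"
```

```text
t 4.8 pos [ 0.5135 -0.3367  0.0643] F [0.32 0.89 0.09] open 0.999 turn [0.01 0.01 0.03] shift(now axes) [ 0.07 -0.09  0.09] shift(after turn) [ 0.07 -0.09  0.09]
```

Close with the residual correction and let the fingers settle.

>>> play_rows(commands=[0,0,0,0.07,-0.09,0.05,0.3,0,0,0,0,0,0,0.6,0,0,0,0,0,0,1,0,0,0,0,0,0,1,0,0,0,0,0,0,1,0,0,0,0,0,0,1,0,0,0,0,0,0,1,0,0,0,0,0,0,1])

```text
time_s: 5.6
eef_pos: [0.513, -0.3406, 0.0652]
orientation: [-3.14, 0.004, -3.05]
force: [0.8, -0.2, 0.5]
opening: 0.224
```

```bash
python3 -c "
from h import *
plan([.512,-.339,.062],down(np.pi+.09)); print(get_state()['force'])
"
```

```text
t 5.6 pos [ 0.513  -0.3406  0.0652] F [ 0.79 -0.18  0.48] open 0.224 turn [-0.01  0.05  0.02] shift(now axes) [0.03 0.07 0.13] shift(after turn) [0.03 0.07 0.13]
[ 0.78679311 -0.18431931  0.48485285]
```

Gripped (opening 19 mm), TCP 10 mm below the head centre. Lift out and read the force bias.

>>> play_rows(commands=[0,0,0,0,0,-0.5,1,0,0,0,0,0,-0.8,1,0,0,0,0,0,-1,1,0,0,0,0,0,-1,1,0,0,0,0,0,-1,1,0,0,0,0,0.7,-1,1,0,0,0,0,1,-1,1,0,0,0,0,1,-1,1,0,0,0,0,1,-0.3,1,0,0,0,0,1,0,1,0,0,0,0,1,0,1,0,0,0,0,1,0,1])

```text
time_s: 6.8
eef_pos: [0.4935, -0.1746, 0.2698]
orientation: [-3.137, 0.006, -3.065]
force: [-0.3, 0.0, -2.1]
opening: 0.223
```

```bash
cat >> h.py <<'E'
C=np.array([.5675,.0527,.126]); SL=.45; PSI=-.08; TIPL=.057
xs=np.array([np.cos(PSI)*np.cos(SL),np.sin(PSI)*np.cos(SL),np.sin(SL)]); ys=np.array([-np.sin(PSI),np.cos(PSI),0]); n=np.cross(xs,ys)
RT=np.c_[-xs,ys,-n]
def target(a,b,h,L=TIPL): return C+a*xs+b*ys+n*(h+L)   # seat coords, h = tip height over C-plane
def avg(k=5):
    F=[];P=[]
    for _ in range(k):
        camera('side'); s=get_state(); F.append(s['force']); P.append(s['eef_pos'])
    F=np.array(F);P=np.array(P); s=get_state(); Rm=R.from_euler('xyz',s['orientation']).as_matrix()
    q=P.mean(0)+Rm[:,2]*TIPL-C
    print('t',round(s['time_s'],2),'Fn',round((F@n).mean(),2),'+-',(F@n).std().round(2),'F',F.mean(0).round(2),'tip seat',(np.array([xs,ys,n])@q*1000).round(1),'ang',np.degrees(np.arccos(-Rm[:,2]@n)).round(1))
E
python3 -c "
from h import *
avg(3);plan(target(-.030,0,.05),RT)
"
```

```text
t 6.95 Fn -1.95 +- 0.25 F [-0.02  1.04 -2.21] tip seat [ -11.7 -228.5  101.7] ang 25.5
t 6.95 pos [ 0.4942 -0.173   0.2694] F [ 0.81 -1.2  -1.69] open 0.225 turn [ 0.39 -5.08  1.83] shift(now axes) [-0.75  9.24  2.38] shift(after turn) [1.71 9.24 1.84]
```

>>> play_rows(commands=[0.05,-0.6,0.2,0,1,0,1,0.05,-0.6,0.2,0,1,0,1,0.05,-0.6,0.2,0,1,0,1,0.05,-0.6,0.2,0,1,0,1,0.05,-0.6,0.2,0,1,0,1,0.05,-0.6,0.2,0,1,0,1,0.05,-0.6,0.2,0,1,0,1,0.05,-0.6,0.2,0,1,0,1,0,-0.2,0.1,0,0.8,0,1,0,0,0,0,0,0,1])

```text
time_s: 7.95
eef_pos: [0.4925, 0.0334, 0.2675]
orientation: [-3.131, 0.46, 3.039]
force: [-0.3, -0.9, -1.7]
opening: 0.224
```

```bash
python3 -c "
from h import *
avg(2);plan(target(-.030,0,.03),RT)
"
```

```text
t 8.05 Fn -1.89 +- 0.16 F [ 0.35  0.13 -1.93] tip seat [ -3.4 -29.5 102.2] ang 1.5
t 8.05 pos [0.4929 0.0298 0.2677] F [ 0.94  0.27 -1.83] open 0.225 turn [-0.27  0.11 -0.29] shift(now axes) [1.11 1.19 2.85] shift(after turn) [1.05 1.15 2.88]
```

>>> play_rows(commands=[-0.27,0.11,-0.29,0.5,0.6,0.5,1,0,0,0,0.5,0.55,0.8,1,0,0,0,0,0,0.9,1,0,0,0,0,0,0.6,1,0,0,0,0,0,0,1,0,0,0,0,0,0,1])

```text
time_s: 8.65
eef_pos: [0.5084, 0.0435, 0.1947]
orientation: [-3.14, 0.452, 3.038]
force: [-0.3, 1.0, -1.2]
opening: 0.227
```

```bash
python3 -c "
from h import *
avg(2);plan(target(-.030,0,.01),RT)
b=snap('side','side2'); a=snap('top','top2')
print(proj(b,C+n*.0),proj(b,C-.03*xs),proj(b,C-.03*xs+.03*n))
def cr(c,x,y,w,h): return cv2.resize(c['color'][y:y+h,x:x+w],(400,400),interpolation=cv2.INTER_CUBIC)
cv2.imwrite('pics/c4.png',np.hstack([cr(b,280,130,80,80),cr(a,260,155,80,80)]))
"
```

```text
t 8.75 Fn -1.61 +- 0.36 F [-0.01 -0.35 -1.78] tip seat [-22.3 -14.2  30.5] ang 0.6
t 8.75 pos [0.5084 0.0442 0.1952] F [ 0.75 -0.24 -1.81] open 0.225 turn [-0.12  0.04 -0.24] shift(now axes) [0.32 0.53 0.82] shift(after turn) [0.31 0.53 0.82]
[320.04752395 174.91145689] [308.27837649 179.57500753] [302.45853197 171.41460954]
```

View pics/c4.png

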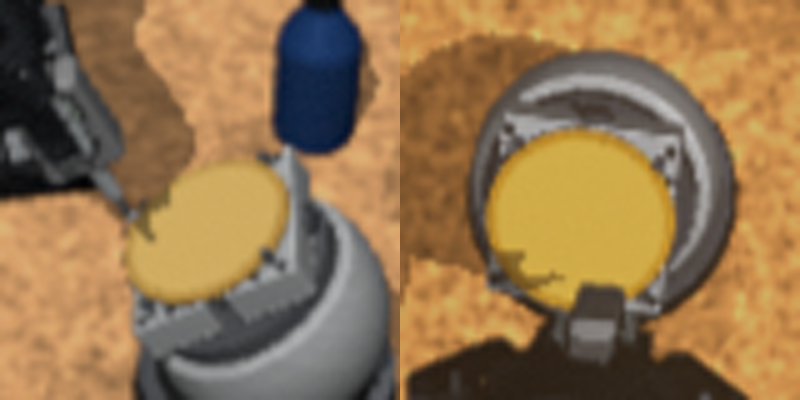

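>>> play_rows(commands=[-0.12,0,-0.24,0.31,0.53,0.2,1,0,0,0,0,0,0.3,1,0,0,0,0,0,0.2,1,0,0,0,0,0,0,1,0,0,0,0,0,0,1])

```text
time_s: 9.35
eef_pos: [0.5109, 0.0611, 0.1759]
orientation: [3.139, 0.456, 3.067]
force: [-0.3, 0.6, -1.8]
opening: 0.224
```

```bash
python3 -c "
from h import *
b=load('side2');a=load('top2')
print('pred tip before',proj(b,target(-.0223,-.0142,.0305,0)),proj(a,target(-.0223,-.0142,.0305,0)))
avg(4);plan(target(-.030,0,.005),RT)
"
```

```text
pred tip before [305.85646772 174.45268178] [300.73815351 213.02821072]
t 9.55 Fn -1.71 +- 0.12 F [ 0.49 -0.18 -1.65] tip seat [-29.2   4.1  13. ] ang 0.5
t 9.55 pos [0.511  0.061  0.1764] F [ 1.13 -0.28 -1.43] open 0.222 turn [0.06 0.07 0.05] shift(now axes) [ 0.03 -0.15  0.33] shift(after turn) [ 0.03 -0.15  0.33]
```

>>> play_rows(commands=[0.06,0.07,0,0,-0.15,0.2,1,0,0,0,0,0,0,1])

```text
time_s: 9.75
eef_pos: [0.5133, 0.0568, 0.172]
orientation: [-3.139, 0.451, 3.066]
force: [0.8, 0.7, -1.7]
opening: 0.227
```

```bash
python3 -c "
from h import *
avg(5)
"
```

```text
t 10.0 Fn -1.36 +- 0.39 F [ 0.15  0.07 -1.44] tip seat [-28.6   0.5   8.4] ang 0.1
```

>>> play_rows(commands=[0,0,0,0,0,0.08,1,0,0,0,0,0,0,1])

```text
time_s: 10.2
eef_pos: [0.5143, 0.0577, 0.1707]
orientation: [-3.14, 0.452, 3.068]
force: [0.1, -0.2, -1.8]
opening: 0.226
```

```bash
python3 -c "
from h import *
avg(5)
"
```

```text
t 10.45 Fn -1.58 +- 0.47 F [ 0.05 -0.18 -1.72] tip seat [-28.3   0.9   6.7] ang 0.2
```

>>> play_rows(commands=[0,0,0,0,0,0.08,1,0,0,0,0,0,0,1])

```text
time_s: 10.65
eef_pos: [0.5154, 0.0577, 0.1691]
orientation: [-3.141, 0.452, 3.067]
force: [0.1, -0.2, -1.4]
opening: 0.221
```

```bash
python3 -c "
from h import *
avg(5)
"
```

```text
t 10.9 Fn -1.29 +- 0.42 F [-0.09 -0.25 -1.46] tip seat [-28.    1.    4.8] ang 0.2
```

>>> play_rows(commands=[0,0,0,0,0,0.08,1,0,0,0,0,0,0,1])

```text
time_s: 11.1
eef_pos: [0.5165, 0.0578, 0.1676]
orientation: [-3.141, 0.453, 3.067]
force: [0.7, 0.5, -0.8]
opening: 0.226
```

```bash
python3 -c "
from h import *
avg(5)
"
```

```text
t 11.35 Fn -1.83 +- 0.25 F [ 0.18 -0.23 -1.93] tip seat [-27.7   1.2   2.9] ang 0.2
```

>>> play_rows(commands=[0,0,0,0,0,0.08,1,0,0,0,0,0,0,1])

```text
time_s: 11.55
eef_pos: [0.5176, 0.0578, 0.1661]
orientation: [3.142, 0.454, 3.067]
force: [0.3, -0.8, -0.5]
opening: 0.226
```

```bash
python3 -c "
from h import *
avg(5)
"
```

```text
t 11.8 Fn -0.92 +- 0.19 F [-0.29 -0.02 -1.16] tip seat [-27.3   1.3   1. ] ang 0.3
```

>>> play_rows(commands=[0,0,0,0,0,0.08,1,0,0,0,0,0,0,1])

```text
time_s: 12.0
eef_pos: [0.5187, 0.0579, 0.1645]
orientation: [3.141, 0.454, 3.067]
force: [-0.2, -0.5, -1.3]
opening: 0.224
```

```bash
python3 -c "
from h import *
avg(5)
"
```

```text
t 12.25 Fn -1.72 +- 0.43 F [-0.01 -0.22 -1.9 ] tip seat [-27.    1.5  -0.8] ang 0.3
```

>>> play_rows(commands=[0,0,0,0,0,0.06,1,0,0,0,0,0,0,1])

```text
time_s: 12.45
eef_pos: [0.5195, 0.0579, 0.1634]
orientation: [3.141, 0.455, 3.067]
force: [0.1, 0.0, -1.1]
opening: 0.226
```

```bash
python3 -c "
from h import *
avg(5)
"
```

```text
t 12.7 Fn -1.14 +- 0.47 F [-0.41  0.31 -1.48] tip seat [-26.7   1.6  -2.2] ang 0.4
```

>>> play_rows(commands=[0,0,0,0,0,0.05,1,0,0,0,0,0,0,1])

```text
time_s: 12.9
eef_pos: [0.5202, 0.0579, 0.1625]
orientation: [3.141, 0.455, 3.067]
force: [0.7, 0.5, -1.8]
opening: 0.231
```

>>> play_rows(commands=[0,0,0,0,0,0,1])

```text
time_s: 13.0
eef_pos: [0.5203, 0.0579, 0.1625]
orientation: [3.141, 0.455, 3.067]
force: [0.5, -0.0, -1.5]
opening: 0.228
```

>>> play_rows(commands=[0,0,0,0,0,0,1])

```text
time_s: 13.1
eef_pos: [0.5202, 0.0579, 0.1624]
orientation: [3.141, 0.455, 3.067]
force: [0.3, 0.2, -1.3]
opening: 0.224
```

>>> play_rows(commands=[0,0,0,0,0,0.05,1,0,0,0,0,0,0,1])

```text
time_s: 13.3
eef_pos: [0.5209, 0.0579, 0.1613]
orientation: [3.141, 0.455, 3.067]
force: [0.3, 0.2, -1.3]
opening: 0.229
```

>>> play_rows(commands=[0,0,0,0,0,0,1])

```text
time_s: 13.4
eef_pos: [0.5208, 0.0579, 0.1612]
orientation: [3.141, 0.455, 3.067]
force: [-0.6, -0.2, -1.1]
opening: 0.226
```

```bash
python3 -c "
from h import *
avg(6)
"
```

```text
t 13.7 Fn -1.18 +- 0.38 F [ 0.05  0.06 -1.28] tip seat [-26.6   1.7  -4.8] ang 0.4
```

```bash
python3 -c "
from h import *
b=snap('side','side3')
print(proj(b,target(-.0266,.0017,-.0048,0)))
im=b['color'][140:210,270:360]; cv2.imwrite('pics/c5.png',cv2.resize(im,None,fx=8,fy=8,interpolation=cv2.INTER_CUBIC))
"
```

```text
[310.45182751 179.80634549]
```

View pics/c5.png

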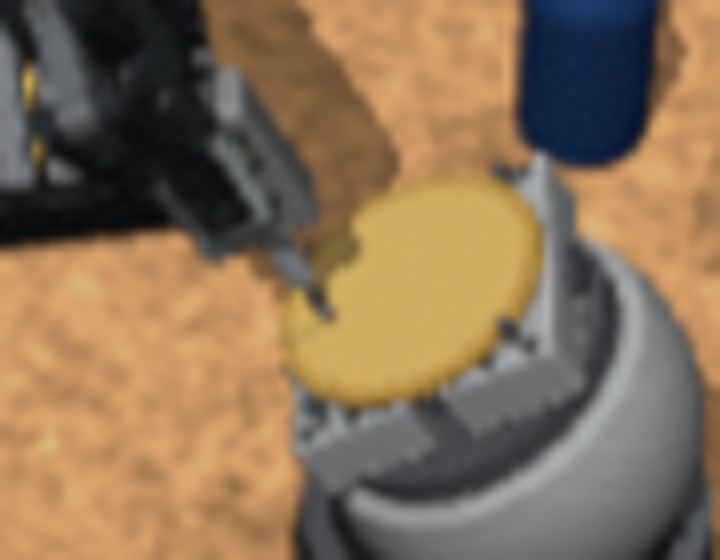

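The tip is at (311,180), where the TCP predicts it. There is no clear contact yet, so I go on in small steps.

>>> play_rows(commands=[0,0,0,0,0,0.06,1,0,0,0,0,0,0,1])

```text
time_s: 13.95
eef_pos: [0.5217, 0.058, 0.1601]
orientation: [3.14, 0.456, 3.067]
force: [-1.0, 0.9, -0.1]
opening: 0.227
```

```bash
python3 -c "
from h import *
avg(6)
"
```

```text
t 14.25 Fn -0.16 +- 0.57 F [-0.62 -0.33 -0.46] tip seat [-26.3   1.8  -6.2] ang 0.4
```

>>> play_rows(commands=[0,0,0,0,0,0.06,1,0,0,0,0,0,0,1])

```text
time_s: 14.45
eef_pos: [0.5223, 0.0579, 0.1587]
orientation: [3.14, 0.456, 3.067]
force: [-1.4, 0.1, 0.5]
opening: 0.227
```

```bash
python3 -c "
from h import *
avg(6)
"
```

```text
t 14.75 Fn -0.17 +- 0.36 F [-0.51  0.56 -0.46] tip seat [-26.3   1.8  -7.6] ang 0.4
```

Contact on the near side is at h ≈ −5.5 mm. I press 1 mm more, lift, and go to the left side.

>>> play_rows(commands=[0,0,0,0,0,0.05,1,0,0,0,0,0,0,1,0,0,0,0,0,-0.4,1,0,0,0,0,0,-0.3,1,0,0,0,-0.55,0.55,0,1,0,0,0,-0.5,0.5,0,1,0,0,0,0,0,0,1,0,0,0,0,0,0,1])

```text
time_s: 15.55
eef_pos: [0.5394, 0.0829, 0.188]
orientation: [3.139, 0.456, 3.066]
force: [-0.7, 0.6, -1.2]
opening: 0.226
```

```bash
python3 -c "
from h import *
avg(5); plan(target(0,.03,.003),RT)
"
```

```text
t 15.8 Fn -1.14 +- 0.42 F [-0.06 -0.09 -1.28] tip seat [-0.3 27.9 11.8] ang 0.4
t 15.8 pos [0.5392 0.0825 0.1875] F [ 0.21  0.64 -1.06] open 0.227 turn [0.05 0.06 0.04] shift(now axes) [-0.03  0.1   0.35] shift(after turn) [-0.03  0.1   0.35]
```

>>> play_rows(commands=[0.05,0.06,0.04,0,0.08,0.2,1,0,0,0,0,0,0.16,1,0,0,0,0,0,0,1])

```text
time_s: 16.1
eef_pos: [0.5428, 0.0835, 0.1781]
orientation: [-3.141, 0.448, 3.06]
force: [0.1, 0.5, -2.0]
opening: 0.228
```

```bash
python3 -c "
from h import *
avg(4)
"
```

```text
t 16.3 Fn -1.39 +- 0.39 F [ 0.08 -0.13 -1.5 ] tip seat [-1.3 29.   2.1] ang 0.0
```

>>> play_rows(commands=[0,0,0,0,0,0.06,1,0,0,0,0,0,0,1])

```text
time_s: 16.5
eef_pos: [0.544, 0.0838, 0.1778]
orientation: [3.141, 0.45, 3.06]
force: [0.4, 0.2, -1.1]
opening: 0.229
```

```bash
python3 -c "
from h import *
avg(4)
"
```

```text
t 16.7 Fn -1.62 +- 0.05 F [ 0.2  -0.7  -1.68] tip seat [-0.6 29.2  1.1] ang 0.0
```

>>> play_rows(commands=[0,0,0,0,0,0.06,1,0,0,0,0,0,0,1])

```text
time_s: 16.9
eef_pos: [0.5448, 0.0839, 0.1766]
orientation: [3.14, 0.451, 3.06]
force: [-1.1, -0.3, -1.3]
opening: 0.228
```

```bash
python3 -c "
from h import *
avg(4)
"
```

```text
t 17.1 Fn -1.61 +- 0.75 F [-0.14  0.19 -1.86] tip seat [-0.4 29.4 -0.3] ang 0.1
```

>>> play_rows(commands=[0,0,0,0,0,0.06,1,0,0,0,0,0,0,1])

```text
time_s: 17.3
eef_pos: [0.5456, 0.0839, 0.1755]
orientation: [3.14, 0.451, 3.06]
force: [-0.3, 0.6, -1.2]
opening: 0.226
```

```bash
python3 -c "
from h import *
avg(4)
"
```

```text
t 17.5 Fn -1.02 +- 0.88 F [ 0.04  0.01 -1.11] tip seat [-0.2 29.5 -1.7] ang 0.1
```

>>> play_rows(commands=[0,0,0,0,0,0.06,1,0,0,0,0,0,0,1])

```text
time_s: 17.7
eef_pos: [0.5464, 0.0839, 0.1743]
orientation: [3.14, 0.452, 3.06]
force: [0.5, -0.5, -1.2]
opening: 0.226
```

```bash
python3 -c "
from h import *
avg(4)
"
```

```text
t 17.9 Fn -0.86 +- 0.42 F [ 0.2   0.04 -0.86] tip seat [ 0.1 29.6 -3.1] ang 0.1
```

>>> play_rows(commands=[0,0,0,0,0,0.06,1,0,0,0,0,0,0,1])

```text
time_s: 18.1
eef_pos: [0.5472, 0.084, 0.1732]
orientation: [3.14, 0.452, 3.06]
force: [0.3, -0.6, -0.3]
opening: 0.225
```

```bash
python3 -c "
from h import *
avg(4)
"
```

```text
t 18.3 Fn -1.13 +- 0.43 F [-0.19 -0.23 -1.34] tip seat [ 0.3 29.7 -4.5] ang 0.2
```

>>> play_rows(commands=[0,0,0,0,0,0.06,1,0,0,0,0,0,0,1])

```text
time_s: 18.5
eef_pos: [0.548, 0.084, 0.172]
orientation: [3.139, 0.452, 3.06]
force: [0.8, 0.1, -1.0]
opening: 0.224
```

```bash
python3 -c "
from h import *
avg(4)
"
```

```text
t 18.7 Fn -1.63 +- 0.45 F [-0.22  0.11 -1.93] tip seat [ 0.6 29.8 -6. ] ang 0.2
```

>>> play_rows(commands=[0,0,0,0,0,0.06,1,0,0,0,0,0,0,1])

```text
time_s: 18.9
eef_pos: [0.5489, 0.0841, 0.171]
orientation: [3.139, 0.453, 3.06]
force: [-1.5, 0.9, -0.6]
opening: 0.227
```

```bash
python3 -c "
from h import *
avg(4)
"
```

```text
t 19.1 Fn -0.03 +- 0.55 F [-1.01  0.15 -0.53] tip seat [ 0.8 29.9 -7.2] ang 0.2
```

>>> play_rows(commands=[0,0,0,0,0,0.06,1,0,0,0,0,0,0,1])

```text
time_s: 19.3
eef_pos: [0.5495, 0.084, 0.1697]
orientation: [3.139, 0.453, 3.06]
force: [-0.1, 0.4, -1.4]
opening: 0.221
```

```bash
python3 -c "
from h import *
avg(4)
"
```

```text
t 19.5 Fn 0.08 +- 0.24 F [-0.88 -0.14 -0.33] tip seat [ 0.9 29.9 -8.6] ang 0.2
```

>>> play_rows(commands=[0,0,0,0,0,0.06,1,0,0,0,0,0,0,1])

```text
time_s: 19.7
eef_pos: [0.5502, 0.084, 0.1684]
orientation: [3.139, 0.453, 3.06]
force: [-0.8, -0.4, 0.6]
opening: 0.225
```

```bash
python3 -c "
from h import *
avg(4)
"
```

```text
t 19.9 Fn 0.29 +- 0.03 F [-0.69 -0.34  0.  ] tip seat [  0.9  29.9 -10.1] ang 0.2
```

Left contact ≈ −6.6 mm (pressed about 3.5 mm). Next, the far side.

>>> play_rows(commands=[0,0,0,0,0,-0.3,1,0,0,0,0,0,-0.2,1,0,0,0,-0.6,-0.6,0,1,0,0,0,-0.55,-0.55,0,1,0,0,0,0,0,0,1,0,0,0,0,0,0,1])

```text
time_s: 20.5
eef_pos: [0.5675, 0.0546, 0.1944]
orientation: [3.137, 0.454, 3.062]
force: [-0.2, -0.2, -1.3]
opening: 0.226
```

```bash
python3 -c "
from h import *
avg(3); plan(target(.03,.0,0),RT)
"
```

```text
t 20.65 Fn -1.34 +- 0.33 F [ 0.1  -0.48 -1.42] tip seat [29.8  2.5  4.6] ang 0.3
t 20.65 pos [0.5673 0.0552 0.1941] F [ 0.17 -1.07 -0.93] open 0.223 turn [0.05 0.04 0.02] shift(now axes) [-0.03 -0.1   0.18] shift(after turn) [-0.03 -0.1   0.18]
```

>>> play_rows(commands=[0.05,0.04,0,0,-0.08,0.12,1,0,0,0,0,0,0,1])

```text
time_s: 20.85
eef_pos: [0.5674, 0.0545, 0.1904]
orientation: [-3.141, 0.448, 3.066]
force: [-0.6, -0.1, -1.7]
opening: 0.227
```

```bash
python3 -c "
from h import *
avg(4)
"
```

```text
t 21.05 Fn -1.25 +- 0.16 F [-0.04 -0.04 -1.41] tip seat [28.2  1.9  1.4] ang 0.1
```

>>> play_rows(commands=[0,0,0,0,0,0.07,1,0,0,0,0,0,0,1])

```text
time_s: 21.25
eef_pos: [0.5687, 0.0544, 0.1894]
orientation: [-3.141, 0.449, 3.066]
force: [0.2, -0.1, -1.4]
opening: 0.223
```

```bash
python3 -c "
from h import *
avg(4)
"
```

```text
t 21.45 Fn -1.97 +- 0.5 F [ 0.33 -0.28 -2.02] tip seat [28.7  1.9 -0.2] ang 0.1
```

>>> play_rows(commands=[0,0,0,0,0,0.07,1,0,0,0,0,0,0,1])

```text
time_s: 21.65
eef_pos: [0.5697, 0.0543, 0.1881]
orientation: [-3.142, 0.45, 3.065]
force: [-0.7, -0.7, -0.9]
opening: 0.223
```

```bash
python3 -c "
from h import *
avg(4)
"
```

```text
t 21.85 Fn -1.57 +- 0.27 F [-0.25  0.37 -1.88] tip seat [29.1  1.9 -1.8] ang 0.1
```

>>> play_rows(commands=[0,0,0,0,0,0.07,1,0,0,0,0,0,0,1])

```text
time_s: 22.05
eef_pos: [0.5707, 0.0543, 0.1868]
orientation: [3.141, 0.451, 3.065]
force: [0.7, -0.5, -0.9]
opening: 0.228
```

```bash
python3 -c "
from h import *
avg(4)
"
```

```text
t 22.25 Fn -0.88 +- 0.44 F [-0.27 -0.19 -1.1 ] tip seat [29.4  2.  -3.4] ang 0.1
```

>>> play_rows(commands=[0,0,0,0,0,0.06,1,0,0,0,0,0,0,1])

```text
time_s: 22.45
eef_pos: [0.5715, 0.0543, 0.1857]
orientation: [3.141, 0.451, 3.065]
force: [0.9, -0.5, -1.6]
opening: 0.231
```

```bash
python3 -c "
from h import *
avg(4)
"
```

```text
t 22.65 Fn -1.22 +- 0.48 F [-0.01 -0.31 -1.34] tip seat [29.7  2.1 -4.8] ang 0.2
```

>>> play_rows(commands=[0,0,0,0,0,0.06,1,0,0,0,0,0,0,1])

```text
time_s: 22.85
eef_pos: [0.5724, 0.0543, 0.1848]
orientation: [3.141, 0.452, 3.065]
force: [-1.2, 0.1, 0.1]
opening: 0.227
```

```bash
python3 -c "
from h import *
avg(4)
"
```

```text
t 23.05 Fn 0.43 +- 0.26 F [-0.91  0.21  0.03] tip seat [29.9  2.2 -6.1] ang 0.2
```

>>> play_rows(commands=[0,0,0,0,0,0.06,1,0,0,0,0,0,0,1])

```text
time_s: 23.25
eef_pos: [0.573, 0.0543, 0.1835]
orientation: [3.14, 0.452, 3.065]
force: [-0.7, -0.3, 0.5]
opening: 0.229
```

```bash
python3 -c "
from h import *
avg(4)
"
```

```text
t 23.45 Fn 0.39 +- 0.28 F [-0.68  0.16  0.1 ] tip seat [30.   2.2 -7.4] ang 0.2
```

Far contact ≈ −5.4 mm. Next, the right side.

>>> play_rows(commands=[0,0,0,0,0,0.04,1,0,0,0,0,0,0,1,0,0,0,0,0,-0.3,1,0,0,0,0,0,-0.12,1,0,0,0,0.6,-0.6,0,1,0,0,0,0.55,-0.6,0,1,0,0,0,0,0,0,1,0,0,0,0,0,0,1])

```text
time_s: 24.25
eef_pos: [0.5413, 0.0275, 0.182]
orientation: [3.139, 0.456, 3.066]
force: [-0.0, 0.8, -1.0]
opening: 0.23
```

```bash
python3 -c "
from h import *
avg(3); plan(target(.0,-.030,0),RT)
"
```

```text
t 24.4 Fn -1.17 +- 0.47 F [-0.1   0.75 -1.37] tip seat [  2.9 -27.    3.7] ang 0.4
t 24.4 pos [0.5415 0.0277 0.1818] F [-0.38  1.64 -1.8 ] open 0.229 turn [0.05 0.06 0.06] shift(now axes) [ 0.11 -0.12  0.14] shift(after turn) [ 0.11 -0.12  0.14]
```

>>> play_rows(commands=[0.05,0.06,0,0.08,-0.08,0.08,1,0,0,0,0,0,0,1])

```text
time_s: 24.6
eef_pos: [0.5415, 0.0268, 0.1795]
orientation: [-3.139, 0.451, 3.069]
force: [-0.5, -0.1, -1.7]
opening: 0.231
```

```bash
python3 -c "
from h import *
avg(4)
"
```

```text
t 24.8 Fn -1.68 +- 0.83 F [ 0.36  0.17 -1.7 ] tip seat [  2.1 -27.8   1.7] ang 0.1
```

>>> play_rows(commands=[0,0,0,0,0,0.06,1,0,0,0,0,0,0,1])

```text
time_s: 25.0
eef_pos: [0.5422, 0.0267, 0.1782]
orientation: [-3.139, 0.452, 3.069]
force: [0.3, 1.0, -1.4]
opening: 0.223
```

```bash
python3 -c "
from h import *
avg(4)
"
```

```text
t 25.2 Fn -1.47 +- 0.14 F [-0.2   0.25 -1.74] tip seat [  2.2 -27.9   0.3] ang 0.1
```

>>> play_rows(commands=[0,0,0,0,0,0.06,1,0,0,0,0,0,0,1])

```text
time_s: 25.4
eef_pos: [0.543, 0.0267, 0.1771]
orientation: [-3.14, 0.452, 3.069]
force: [-0.2, 0.1, -1.2]
opening: 0.228
```

```bash
python3 -c "
from h import *
avg(4)
"
```

```text
t 25.6 Fn -1.05 +- 0.92 F [-0.05 -0.6  -1.17] tip seat [  2.4 -27.8  -1.1] ang 0.2
```

>>> play_rows(commands=[0,0,0,0,0,0.06,1,0,0,0,0,0,0,1])

```text
time_s: 25.8
eef_pos: [0.5438, 0.0266, 0.176]
orientation: [-3.14, 0.453, 3.069]
force: [0.6, -0.2, -1.7]
opening: 0.223
```

```bash
python3 -c "
from h import *
avg(4)
"
```

```text
t 26.0 Fn -1.55 +- 0.35 F [ 0.11  0.25 -1.68] tip seat [  2.7 -27.8  -2.5] ang 0.2
```

>>> play_rows(commands=[0,0,0,0,0,0.06,1,0,0,0,0,0,0,1])

```text
time_s: 26.2
eef_pos: [0.5447, 0.0267, 0.1748]
orientation: [-3.14, 0.453, 3.069]
force: [1.1, -0.6, -0.7]
opening: 0.229
```

```bash
python3 -c "
from h import *
avg(4)
"
```

```text
t 26.4 Fn -1.6 +- 0.33 F [ 0.03  0.25 -1.77] tip seat [  3.  -27.7  -3.9] ang 0.2
```

>>> play_rows(commands=[0,0,0,0,0,0.06,1,0,0,0,0,0,0,1])

```text
time_s: 26.6
eef_pos: [0.5456, 0.0267, 0.1739]
orientation: [-3.141, 0.454, 3.068]
force: [-0.4, 1.3, -0.5]
opening: 0.224
```

```bash
python3 -c "
from h import *
avg(4)
"
```

```text
t 26.8 Fn 0.23 +- 0.44 F [-0.7  -0.29 -0.07] tip seat [  3.3 -27.6  -5.2] ang 0.3
```

>>> play_rows(commands=[0,0,0,0,0,0.06,1,0,0,0,0,0,0,1])

```text
time_s: 27.0
eef_pos: [0.5463, 0.0266, 0.1726]
orientation: [-3.141, 0.454, 3.068]
force: [-1.4, -0.0, 0.4]
opening: 0.228
```

```bash
python3 -c "
from h import *
avg(4)
"
```

```text
t 27.2 Fn 0.33 +- 0.4 F [-0.76 -0.34  0.01] tip seat [  3.3 -27.6  -6.7] ang 0.3
```

Right contact ≈ −4.5 mm, so all four touches are done. I press slightly more, lift, and head back to the block.

>>> play_rows(commands=[0,0,0,0,0,0.04,1,0,0,0,0,0,0,1,0,0,0,0,0,-0.5,1,0,0,0,0,0,-1,1,0,0,0,0,0,-1,1,0,0,0,0,0,-1,1,0,0.6,-0.2,0,-0.7,-0.3,1,0,0.6,-0.2,0,-1,0,1,0,0.6,-0.2,0,-1,0,1,0,0.6,-0.2,0,-1,0,1,0,0.6,-0.2,0,-1,0,1,0,0.6,-0.2,0,-1,0,1])

```text
time_s: 28.4
eef_pos: [0.4992, -0.1111, 0.2624]
orientation: [-3.112, 0.13, -3.093]
force: [0.6, -0.4, -1.3]
opening: 0.223
```

```bash
python3 -c "
from h import *
plan([.513,-.3406,.13],down(-3.05))
"
```

```text
t 28.4 pos [ 0.4992 -0.1111  0.2624] F [ 0.64 -0.42 -1.27] open 0.223 turn [-0.37  1.48 -0.51] shift(now axes) [ 0.59 -9.04  5.53] shift(after turn) [ 0.29 -9.19  5.29]
```

>>> play_rows(commands=[-0.12,0.5,-0.17,0,-0.9,0,1,-0.12,0.5,-0.17,0,-1,0,1,-0.12,0.4,-0.15,0,-1,0,1,0,0,0,0,-1,0.3,1,0,0,0,0,-1,0.4,1,0,0,0,0,-1,0.5,1,0,0,0,0,-1,0.5,1,0,0,0,0,-0.9,0.5,1,0,0,0,0,-0.5,0.5,1,0,0,0,0,0,0.3,1,0,0,0,0,0,0,1])

```text
time_s: 29.5
eef_pos: [0.5238, -0.3303, 0.1829]
orientation: [-3.133, 0.005, -3.046]
force: [0.5, 0.1, -1.5]
opening: 0.226
```

```bash
python3 -c "
from h import *
plan([.513,-.3406,.13],down(-3.05))
"
```

```text
t 29.5 pos [ 0.5238 -0.3303  0.1829] F [ 0.48  0.13 -1.51] open 0.226 turn [-0.1   0.05  0.05] shift(now axes) [ 0.48 -0.35  2.12] shift(after turn) [ 0.47 -0.37  2.11]
```

>>> play_rows(commands=[-0.1,0.05,0.05,0.45,-0.35,0.4,1,0,0,0,0,0,0.6,1,0,0,0,0,0,0.6,1,0,0,0,0,0,0.1,1,0,0,0,0,0,0,1])

```text
time_s: 30.0
eef_pos: [0.5135, -0.3377, 0.1403]
orientation: [3.14, 0.003, -3.044]
force: [-0.7, 0.9, -0.7]
opening: 0.224
```

```bash
python3 -c "
from h import *
plan([.513,-.3406,.0652],down(-3.05))
"
```

```text
t 30.0 pos [ 0.5135 -0.3377  0.1403] F [-0.66  0.91 -0.73] open 0.224 turn [0.02 0.03 0.06] shift(now axes) [ 0.04 -0.12  3.  ] shift(after turn) [ 0.03 -0.12  3.  ]
```

>>> play_rows(commands=[0.02,0.03,0.06,0.04,-0.12,0.3,1,0,0,0,0,0,0.3,1,0,0,0,0,0,0.1,1,0,0,0,0,0,0,1])

```text
time_s: 30.4
eef_pos: [0.5138, -0.3413, 0.1235]
orientation: [-3.14, 0.003, -3.049]
force: [0.5, 0.5, -0.5]
opening: 0.226
```

```bash
python3 -c "
from h import *
plan([.513,-.3406,.0652],down(-3.05))
"
```

```text
t 30.4 pos [ 0.5138 -0.3413  0.1235] F [ 0.55  0.49 -0.55] open 0.226 turn [-0.02  0.04  0.01] shift(now axes) [0.03 0.03 2.33] shift(after turn) [0.03 0.03 2.33]
```

Within 1 mm. Insert down to just above seating.

>>> play_rows(commands=[0,0.04,0,0.03,0.03,0.4,1,0,0,0,0,0,0.6,1,0,0,0,0,0,0.6,1,0,0,0,0,0,0.4,1,0,0,0,0,0,0.1,1,0,0,0,0,0,0,1])

```text
time_s: 31.0
eef_pos: [0.5131, -0.3402, 0.067]
orientation: [-3.141, -0.001, -3.048]
force: [-0.4, 0.2, -1.4]
opening: 0.227
```

```bash
python3 -c "
from h import *
plan([.513,-.3406,.0652],down(-3.05))
"
```

```text
t 31.0 pos [ 0.5131 -0.3402  0.067 ] F [-0.45  0.19 -1.35] open 0.227 turn [-0.01 -0.01  0.02] shift(now axes) [ 0.01 -0.02  0.07] shift(after turn) [ 0.01 -0.02  0.07]
```

>>> play_rows(commands=[0,0,0,0,0,0.07,1,0,0,0,0,0,0,1,0,0,0,0,0,0,0.5,0,0,0,0,0,0,0.2,0,0,0,0,0,0,0,0,0,0,0,0,0,0,0,0,0,0,0,-0.3,0,0,0,0,0,0,-0.8,0,0,0,0,0,0,-1,0,0,0,0,0,0,-1,0,0,0,0,0,0,-1,0,0,0,0,0,0,-1,0])

```text
time_s: 32.2
eef_pos: [0.5123, -0.3397, 0.1981]
orientation: [-3.141, -0.002, -3.049]
force: [0.1, -0.5, 0.4]
opening: 1.0
```

```bash
python3 -c "
from h import *
plan([.513,-.3406,.2],down(-3.05))
a=snap('top','top3');b=snap('side','side4')
t0=load('top0');s0=load('side0')
cr=lambda c,x,y,w,h: cv2.resize(c['color'][y:y+h,x:x+w],(400,300),interpolation=cv2.INTER_CUBIC)
# row1: gauge now ; row2: vise pins from initial images (4:3 crops)
cv2.imwrite('pics/c6.png',np.vstack([np.hstack([cr(a,400,170,120,90),cr(b,270,300,120,90)]),np.hstack([cr(t0,268,165,64,48),cr(s0,300,160,56,42)])]))
"
```

```text
t 32.2 pos [ 0.5123 -0.3397  0.1981] F [ 0.11 -0.47  0.38] open 1.0 turn [-0.01 -0.02  0.01] shift(now axes) [-0.02 -0.04 -0.07] shift(after turn) [-0.02 -0.04 -0.07]
```

View pics/c6.png

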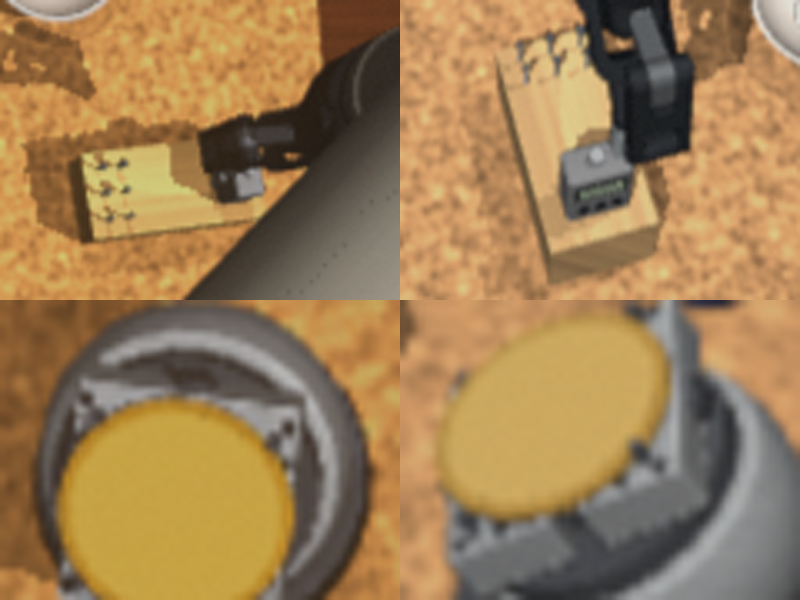

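The gauge stands back in its block, head down, with the knob at side (329,346) as before. Right is higher than left. To separate the cocking from the vise slope I fit the jaws' pins in the first images.

```bash
cat > pins.py <<'E'
from h import *
from scipy.optimize import least_squares
T,S=load('top0'),load('side0')
obs=[(T,1,1,(281.4,180.3)),(T,1,-1,(313.9,185.4)),(T,-1,1,(278.3,209.0)),(T,-1,-1,(311.4,214.5)),
     (S,1,-1,(333.4,180.8)),(S,-1,-1,(308.5,193.4)),(S,-1,1,(307.6,171.3))]
def fr(s,p): 
    x=np.array([np.cos(p)*np.cos(s),np.sin(p)*np.cos(s),np.sin(s)]);y=np.array([-np.sin(p),np.cos(p),0]);return x,y,np.cross(x,y)
def res(q,ob,h):
    x,y,z=fr(q[3],q[4]); return np.concatenate([proj(c,q[:3]+.032*a*x+.032*b*y+h*z)-uv for c,a,b,uv in ob])
for h in(.005,.001):
    r=least_squares(res,[*C,.45,-.08],args=(obs,h)); print(h,r.x.round(4),res(r.x,obs,h).round(1))
q=[]
rng=np.random.default_rng(0)
for _ in range(100):
    ob=[(c,a,b,np.array(uv)+rng.normal(0,.6,2)) for c,a,b,uv in obs]; q.append(least_squares(res,r.x,args=(ob,.003)).x)
print('sd',np.std(q,0).round(4))
# touched plane -> plate normal in world
A=np.array([[-.0265,.002],[.0005,.030],[.030,.002],[.003,-.0276]]);h=np.array([-5.5,-6.6,-5.4,-4.5])/1000
k=np.linalg.lstsq(np.c_[A,np.ones(4)],h,rcond=None)[0]; npl=n-k[0]*xs-k[1]*ys; npl/=np.linalg.norm(npl); print('plate n',npl.round(4),k.round(4))
for s_,p_ in [(r.x[3],r.x[4])]+[(s,p) for s in(.39,.42,.45,.48,.51) for p in(-.1,)]:
    x,y,z=fr(s_,p_); t=np.array([-npl@x,-npl@y]); print('slope',round(s_,3),'psi',round(p_,3),'rise along x,y',t.round(3),'cock',np.linalg.norm(t).round(3),'high azimuth deg',np.degrees(np.arctan2(t[1],t[0])).round())
E
python3 pins.py
```

```text
0.005 [ 0.5721  0.0509  0.118   0.5062 -0.1521] [ 1.8  2.2 -1.6  0.8  2.5  0.6 -2.2 -1.2  0.7  0.7  0.4 -2.2  1.2  0.3]
0.001 [ 0.5702  0.0512  0.1214  0.5062 -0.1521] [ 1.8  2.2 -1.6  0.8  2.5  0.6 -2.2 -1.2  0.7  0.7  0.4 -2.2  1.2  0.3]
sd [0.0006 0.0007 0.0015 0.0251 0.0113]
plate n [-0.432   0.071   0.8991] [ 0.0018 -0.0363 -0.0054]
slope 0.506 psi -0.152 rise along x,y [-0.053 -0.005] cock 0.053 high azimuth deg -175.0
slope 0.39 psi -0.1 rise along x,y [ 0.062 -0.028] cock 0.068 high azimuth deg -24.0
slope 0.42 psi -0.1 rise along x,y [ 0.032 -0.028] cock 0.042 high azimuth deg -40.0
slope 0.45 psi -0.1 rise along x,y [ 0.002 -0.028] cock 0.028 high azimuth deg -85.0
slope 0.48 psi -0.1 rise along x,y [-0.028 -0.028] cock 0.039 high azimuth deg -135.0
slope 0.51 psi -0.1 rise along x,y [-0.058 -0.028] cock 0.064 high azimuth deg -154.0
```

```bash
python3 - <<'E'
from h import *
from pins import fr
T,S=load('top0'),load('side0')
for p in(-.1,-.13):
  for s in (.39,.42,.45,.48,.51):
    x,y,z=fr(s,p); o=C-.035*y-.005*z
    a=proj(S,o-.03*x);b=proj(S,o+.03*x);d=b-a; a2=proj(T,C+.04*x-.03*y);b2=proj(T,C+.04*x+.03*y);e=b2-a2
    print(p,s,'side slope',(d[1]/d[0]).round(3),'len',np.hypot(*d).round(1),'top yedge',(e[1]/e[0]).round(3))
cr=lambda c,x,y,w,h,k: cv2.resize(c['color'][y:y+h,x:x+w],None,fx=k,fy=k,interpolation=cv2.INTER_CUBIC)
a=cr(S,302,155,50,46,13); g=cv2.convertScaleAbs(a,alpha=1.5,beta=-40); cv2.imwrite('pics/c7.png',g); print(g.shape)
E
```

```text
0.005 [ 0.5721  0.0509  0.118   0.5062 -0.1521] [ 1.8  2.2 -1.6  0.8  2.5  0.6 -2.2 -1.2  0.7  0.7  0.4 -2.2  1.2  0.3]
0.001 [ 0.5702  0.0512  0.1214  0.5062 -0.1521] [ 1.8  2.2 -1.6  0.8  2.5  0.6 -2.2 -1.2  0.7  0.7  0.4 -2.2  1.2  0.3]
sd [0.0006 0.0007 0.0015 0.0251 0.0113]
plate n [-0.432   0.071   0.8991] [ 0.0018 -0.0363 -0.0054]
slope 0.506 psi -0.152 rise along x,y [-0.053 -0.005] cock 0.053 high azimuth deg -175.0
slope 0.39 psi -0.1 rise along x,y [ 0.062 -0.028] cock 0.068 high azimuth deg -24.0
slope 0.42 psi -0.1 rise along x,y [ 0.032 -0.028] cock 0.042 high azimuth deg -40.0
slope 0.45 psi -0.1 rise along x,y [ 0.002 -0.028] cock 0.028 high azimuth deg -85.0
slope 0.48 psi -0.1 rise along x,y [-0.028 -0.028] cock 0.039 high azimuth deg -135.0
slope 0.51 psi -0.1 rise along x,y [-0.058 -0.028] cock 0.064 high azimuth deg -154.0
-0.1 0.39 side slope -0.324 len 26.2 top yedge 0.076
-0.1 0.42 side slope -0.348 len 26.0 top yedge 0.076
-0.1 0.45 side slope -0.373 len 25.9 top yedge 0.076
-0.1 0.48 side slope -0.399 len 25.8 top yedge 0.076
-0.1 0.51 side slope -0.425 len 25.6 top yedge 0.076
-0.13 0.39 side slope -0.302 len 26.1 top yedge 0.106
-0.13 0.42 side slope -0.326 len 25.9 top yedge 0.106
-0.13 0.45 side slope -0.351 len 25.8 top yedge 0.106
-0.13 0.48 side slope -0.377 len 25.6 top yedge 0.106
-0.13 0.51 side slope -0.403 len 25.5 top yedge 0.106
(598, 650, 3)
```

View pics/c7.png

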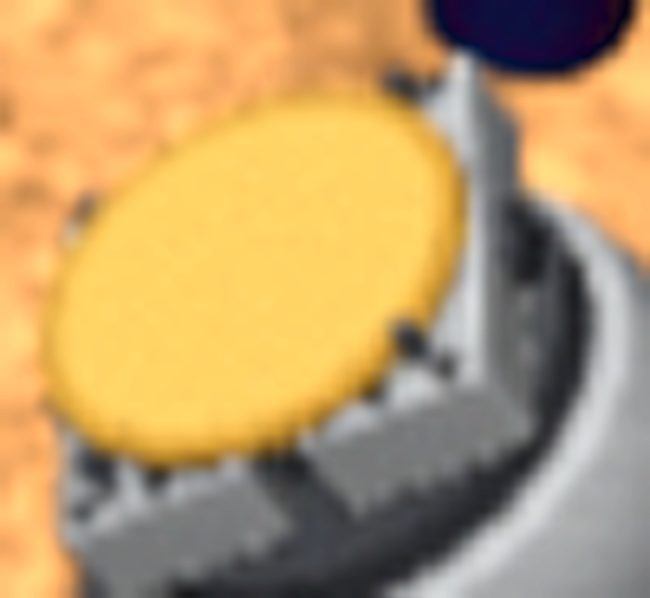

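All four pins show in this crop at about FL (403,85), FR (410,338), NR (92,468) and NL (85,208). The far pins stand proud of the plate and the near ones hardly do. I refit with these.

```bash
python3 - <<'E' | grep -v '^0.00'
from pins import *
P=dict(FL=(403,85),FR=(410,338),NR=(92,468),NL=(85,208)); sg=dict(FL=(1,1),FR=(1,-1),NR=(-1,-1),NL=(-1,1))
ob=[(S,*sg[k],np.array([302+u/13-.46,155+v/13-.46])) for k,(u,v) in P.items()]+[(T,1,-1,np.array([312.7,187.]))]
for psi0 in(-.10,-.13,-.15):
    f=lambda q:np.r_[res(q,ob,.003),(q[4]-psi0)*30]
    r=least_squares(f,[*C,.45,-.1]); 
    x,y,z=fr(*r.x[3:5]); t=np.array([-npl@x,-npl@y])
    print('FIT',psi0,r.x.round(4),'res',r.fun.round(1),'rise',t.round(3),'cock',np.linalg.norm(t).round(3),'az',np.degrees(np.arctan2(t[1],t[0])).round())
E
python3 -c "
from h import *
plan([.5,.03,.25],down(np.pi+.14))"
```

```text
sd [0.0006 0.0007 0.0015 0.0251 0.0113]
plate n [-0.432   0.071   0.8991] [ 0.0018 -0.0363 -0.0054]
slope 0.506 psi -0.152 rise along x,y [-0.053 -0.005] cock 0.053 high azimuth deg -175.0
slope 0.39 psi -0.1 rise along x,y [ 0.062 -0.028] cock 0.068 high azimuth deg -24.0
slope 0.42 psi -0.1 rise along x,y [ 0.032 -0.028] cock 0.042 high azimuth deg -40.0
slope 0.45 psi -0.1 rise along x,y [ 0.002 -0.028] cock 0.028 high azimuth deg -85.0
slope 0.48 psi -0.1 rise along x,y [-0.028 -0.028] cock 0.039 high azimuth deg -135.0
slope 0.51 psi -0.1 rise along x,y [-0.058 -0.028] cock 0.064 high azimuth deg -154.0
FIT -0.1 [ 0.569   0.0497  0.124   0.5079 -0.1338] res [-0.6 -0.3  0.5 -0.  -0.3  0.1 -0.3  0.4 -0.  -0.5 -1. ] rise [-0.055 -0.013] cock 0.056 az -167.0
FIT -0.13 [ 0.5692  0.05    0.1238  0.5146 -0.1469] res [-0.4 -0.2  0.4  0.  -0.4  0.  -0.   0.3 -0.  -0.4 -0.5] rise [-0.061 -0.007] cock 0.062 az -173.0
FIT -0.15 [ 0.5693  0.0501  0.1236  0.5188 -0.1556] res [-0.2 -0.2  0.2  0.1 -0.4 -0.   0.2  0.3 -0.  -0.2 -0.2] rise [-0.066 -0.003] cock 0.066 az -177.0
t 32.3 pos [ 0.5142 -0.342   0.2017] F [-1.41  0.57  0.54] open 1.003 turn [-0.08  0.05 -0.54] shift(now axes) [-0.82 14.86 -2.03] shift(after turn) [-1.51 14.82 -1.93]
```

Clean fit (residuals under 0.6 px): slope ≈ 0.51, cock ≈ 0.06, high side near (azimuth −170°, slightly right). Now I go above the near side with the fingers shut.

>>> play_rows(commands=[0,0,0,0,0.2,-1,0.3,0,0,0,0,0.5,-1,0.6,0,0,0,0,1,-0.5,1,0,0,0,0,1,0,1,0,0,0,0,1,0,1,0,-0.6,0.25,0,1,0,1,0,-0.6,0.25,0,1,0,1,0,-0.6,0.25,0,1,0,1,0,-0.6,0.25,0,1,0,1,0,-0.6,0.25,0,1,0,1,0,-0.6,0.25,0,1,0,1,0,-0.6,0.25,0,1,0,1])

```text
time_s: 33.5
eef_pos: [0.4986, -0.0699, 0.2626]
orientation: [3.116, 0.381, 3.06]
force: [-0.3, -0.0, -0.6]
opening: -0.002
```

```bash
cat >> h.py <<'E'
def setup():
    global C,SL,PSI,TIPL,xs,ys,n,RT
    C=np.array([.569,.051,.1245]);SL=.485;PSI=-.14;TIPL=0.
    xs=np.array([np.cos(PSI)*np.cos(SL),np.sin(PSI)*np.cos(SL),np.sin(SL)]); ys=np.array([-np.sin(PSI),np.cos(PSI),0]); n=np.cross(xs,ys); RT=np.c_[-xs,ys,-n]
def where():
    s=get_state(); print('seat coords mm',(np.array([xs,ys,n])@(s['eef_pos']-C)*1000).round(1),'Fn',(s['force']@n).round(2))
E
python3 -c "
import h; h.setup(); h.plan(h.target(-.024,-.003,.02),h.RT); h.where()
"
```

```text
t 33.5 pos [ 0.4986 -0.0699  0.2626] F [-0.3  -0.   -0.62] open -0.002 turn [ 0.57 -1.2   0.59] shift(now axes) [1.09 4.99 3.19] shift(after turn) [1.66 5.06 2.79]
seat coords mm [  17.6 -129.6  146.8] Fn -0.41
```

>>> play_rows(commands=[0.2,-0.4,0.2,0.2,0.8,0,1,0.2,-0.4,0.2,0.3,1,0,1,0.17,-0.4,0.2,0.3,1,0,1,0,0,0,0.3,1,0.3,1,0,0,0,0.3,0.6,0.8,1,0,0,0,0,0,0.8,1,0,0,0,0,0,0.8,1,0,0,0,0,0,0.5,1,0,0,0,0,0,0,1,0,0,0,0,0,0,1])

```text
time_s: 34.5
eef_pos: [0.5109, 0.0474, 0.1731]
orientation: [3.136, 0.488, 3.005]
force: [0.6, 0.6, 0.6]
opening: 0.001
```

```bash
python3 -c "
import h; h.setup(); h.plan(h.target(-.024,-.003,.02,0),h.RT); h.where()
"
```

```text
t 34.5 pos [0.5109 0.0474 0.1731] F [0.61 0.64 0.56] open 0.001 turn [0.09 0.04 0.03] shift(now axes) [-0.15  0.33  1.99] shift(after turn) [-0.15  0.35  1.98]
seat coords mm [-27.8 -11.7  69.6] Fn 0.26
```

>>> play_rows(commands=[0.09,0.04,0.03,-0.1,0.33,0.4,1,0,0,0,0,0,0.7,1,0,0,0,0,0,0.5,1,0,0,0,0,0,0,1,0,0,0,0,0,0,1])

```text
time_s: 35.0
eef_pos: [0.5346, 0.0536, 0.143]
orientation: [3.137, 0.491, 2.999]
force: [0.3, -1.3, 0.2]
opening: 0.001
```

```bash
python3 -c "
import h; from h import *; h.setup(); h.plan(h.target(-.024,-.003,.01,0),h.RT); h.where()
b=snap('side','side5');a=snap('top','top5')
p=get_state()['eef_pos'];print(proj(b,p),proj(b,h.C-.024*h.xs))
cr=lambda c,x,y,w,h: cv2.resize(c['color'][y:y+h,x:x+w],(400,300),interpolation=cv2.INTER_CUBIC)
cv2.imwrite('pics/c8.png',np.hstack([cr(b,275,140,80,60),cr(a,260,165,80,60)]))
"
```

```text
t 35.0 pos [0.5346 0.0536 0.143 ] F [ 0.3  -1.27  0.2 ] open 0.001 turn [ 0.04  0.07 -0.03] shift(now axes) [ 0.09 -0.03  0.9 ] shift(after turn) [ 0.09 -0.03  0.9 ]
seat coords mm [-21.9  -2.2  32.4] Fn -0.04
[305.69539102 170.70035204] [311.51467264 179.38497188]
```

View pics/c8.png

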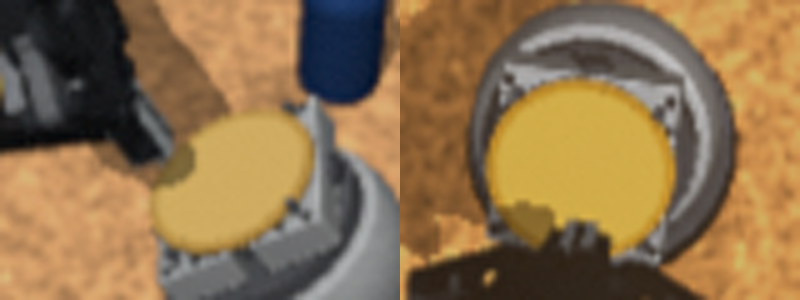

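Fingertips are at (306,171) as predicted, about 30 mm above the near part of the plate. Lowering carefully.

>>> play_rows(commands=[0.04,0.07,0,0.09,-0.03,0.3,1,0,0,0,0,0,0.3,1,0,0,0,0,0,0,1,0,0,0,0,0,0,1])

```text
time_s: 35.5
eef_pos: [0.5403, 0.0526, 0.1295]
orientation: [3.138, 0.487, 2.998]
force: [0.2, -0.3, 0.7]
opening: -0.005
```

```bash
python3 -c "
import h; h.setup(); h.plan(h.target(-.024,-.003,.0,0),h.RT); h.where()
"
```

```text
t 35.5 pos [0.5403 0.0526 0.1295] F [ 0.21 -0.26  0.72] open -0.005 turn [ 0.02  0.03 -0.03] shift(now axes) [ 0.04 -0.03  0.71] shift(after turn) [ 0.04 -0.02  0.71]
seat coords mm [-23.   -2.4  17.7] Fn 0.52
```

>>> play_rows(commands=[0,0,0,0,0,0.12,1,0,0,0,0,0,0,1])

```text
time_s: 35.7
eef_pos: [0.5418, 0.0524, 0.1265]
orientation: [3.138, 0.487, 2.998]
force: [0.3, 0.0, -0.7]
opening: -0.003
```

>>> play_rows(commands=[0,0,0,0,0,0.1,1,0,0,0,0,0,0,1])

```text
time_s: 35.9
eef_pos: [0.5431, 0.0522, 0.1242]
orientation: [3.138, 0.487, 2.998]
force: [-0.4, -0.3, 0.1]
opening: -0.002
```

```bash
python3 -c "
import h; h.setup(); h.plan(h.target(-.024,-.003,.0,0),h.RT); h.where()
"
```

```text
t 35.9 pos [0.5431 0.0522 0.1242] F [-0.35 -0.31  0.14] open -0.002 turn [ 0.02  0.03 -0.03] shift(now axes) [ 0.04 -0.02  0.47] shift(after turn) [ 0.04 -0.02  0.47]
seat coords mm [-23.   -2.4  11.7] Fn 0.27
```

>>> play_rows(commands=[0,0,0,0,0,0.1,1,0,0,0,0,0,0,1])

```text
time_s: 36.1
eef_pos: [0.5444, 0.0521, 0.1218]
orientation: [3.138, 0.487, 2.998]
force: [-0.2, -0.6, -0.3]
opening: 0.001
```

>>> play_rows(commands=[0,0,0,0.04,0,0.1,1,0,0,0,0,0,0,1])

```text
time_s: 36.3
eef_pos: [0.5447, 0.0521, 0.1189]
orientation: [3.138, 0.487, 2.998]
force: [0.5, 0.2, 0.2]
opening: 0.004
```

>>> play_rows(commands=[0,0,0,0,0,0.08,1,0,0,0,0,0,0,1])

```text
time_s: 36.5
eef_pos: [0.5456, 0.0519, 0.1169]
orientation: [3.138, 0.487, 2.998]
force: [-0.4, 0.1, -0.7]
opening: -0.001
```

>>> play_rows(commands=[0,0,0,0,0,0.06,1,0,0,0,0,0,0,1])

```text
time_s: 36.7
eef_pos: [0.5465, 0.0518, 0.1155]
orientation: [3.138, 0.487, 2.998]
force: [0.3, 0.2, 0.5]
opening: 0.005
```

```bash
python3 -c "
import h; h.setup(); h.plan(h.target(-.024,-.003,.0,0),h.RT); h.where()
"
```

```text
t 36.7 pos [0.5465 0.0518 0.1155] F [0.25 0.23 0.5 ] open 0.005 turn [ 0.02  0.03 -0.03] shift(now axes) [-0.   -0.03  0.1 ] shift(after turn) [-0.   -0.03  0.1 ]
seat coords mm [-24.   -2.3   2.5] Fn 0.34
```

>>> play_rows(commands=[0,0,0,0,0,0.06,1,0,0,0,0,0,0,1])

```text
time_s: 36.9
eef_pos: [0.5473, 0.0518, 0.1141]
orientation: [3.138, 0.487, 2.999]
force: [-0.1, 0.6, -0.1]
opening: -0.002
```

>>> play_rows(commands=[0,0,0,0,0,0.06,1,0,0,0,0,0,0,1])

```text
time_s: 37.1
eef_pos: [0.5481, 0.0517, 0.1128]
orientation: [3.138, 0.488, 2.998]
force: [0.7, 0.7, 0.6]
opening: 0.003
```

>>> play_rows(commands=[0,0,0,0,0,0.06,1,0,0,0,0,0,0,1])

```text
time_s: 37.3
eef_pos: [0.5488, 0.0516, 0.1113]
orientation: [3.138, 0.488, 2.999]
force: [0.8, 0.7, -0.2]
opening: 0.003
```

>>> play_rows(commands=[0,0,0,0,0,0.06,1,0,0,0,0,0,0,1])

```text
time_s: 37.5
eef_pos: [0.5494, 0.0516, 0.1105]
orientation: [3.138, 0.488, 2.998]
force: [0.3, -0.3, 1.0]
opening: 0.003
```

```bash
python3 -c "
import h; h.setup(); h.plan(h.target(-.024,-.003,.0,0),h.RT); h.where()
"
```

```text
t 37.5 pos [0.5494 0.0516 0.1105] F [ 0.33 -0.34  0.96] open 0.003 turn [ 0.03  0.03 -0.03] shift(now axes) [ 0.01 -0.03 -0.13] shift(after turn) [ 0.01 -0.03 -0.13]
seat coords mm [-23.7  -2.2  -3.4] Fn 0.67
```

>>> play_rows(commands=[0,0,0,0,0,0.06,1])

```text
time_s: 37.6
eef_pos: [0.5499, 0.0516, 0.1095]
orientation: [3.138, 0.487, 2.998]
force: [-7.5, 0.1, 11.3]
opening: -0.003
```

>>> play_rows(commands=[0,0,0,0,0,0.06,1])

```text
time_s: 37.7
eef_pos: [0.5503, 0.0515, 0.1088]
orientation: [3.137, 0.487, 2.998]
force: [-8.8, 1.1, 10.8]
opening: -0.001
```

>>> play_rows(commands=[0,0,0,0,0,0.08,1])

```text
time_s: 37.8
eef_pos: [0.5508, 0.0514, 0.1076]
orientation: [3.137, 0.487, 2.997]
force: [-9.9, 0.7, 10.7]
opening: -0.002
```

```bash
python3 -c "
import h; h.setup(); h.plan(h.target(-.024,-.003,.0,0),h.RT); h.where()
"
```

```text
t 37.8 pos [0.5508 0.0514 0.1076] F [-9.89  0.68 10.66] open -0.002 turn [ 0.03  0.02 -0.04] shift(now axes) [ 0.01 -0.03 -0.26] shift(after turn) [ 0.01 -0.04 -0.26]
seat coords mm [-23.8  -2.1  -6.5] Fn 14.05
```

The plate is yielding at about 14 N on the near side, and I continue to the stop.

>>> play_rows(commands=[0,0,0,0,0,0.07,1])

```text
time_s: 37.9
eef_pos: [0.5512, 0.0514, 0.1068]
orientation: [3.137, 0.486, 2.997]
force: [-10.9, -0.7, 14.8]
opening: -0.001
```

>>> play_rows(commands=[0,0,0,0,0,0.07,1])

```text
time_s: 38.0
eef_pos: [0.5514, 0.0514, 0.1065]
orientation: [3.136, 0.486, 2.997]
force: [-20.9, 0.5, 27.4]
opening: -0.002
```

>>> play_rows(commands=[0,0,0,0,0,0.07,1])

```text
time_s: 38.1
eef_pos: [0.5514, 0.0514, 0.1065]
orientation: [3.136, 0.485, 2.996]
force: [-19.6, 0.5, 25.1]
opening: 0.002
```

```bash
python3 -c "
import h; h.setup(); h.plan(h.target(-.024,-.003,.0,0),h.RT); h.where()
"
```

```text
t 38.1 pos [0.5514 0.0514 0.1065] F [-19.57   0.54  25.09] open 0.002 turn [ 0.04  0.01 -0.06] shift(now axes) [ 0.01 -0.04 -0.31] shift(after turn) [ 0.01 -0.04 -0.31]
seat coords mm [-23.8  -2.1  -7.8] Fn 31.27
```

Hard stop: force rises to 31–34 N with no further travel. Total travel is 3.9 mm, matching 0.06 rad × 66 mm. I back off and look.

>>> play_rows(commands=[0,0,0,0,0,-0.2,1,0,0,0,0,0,-0.6,1,0,0,0,0,0,-1,1,0,0,0,0,0,-1,1,0,0,0,0,0,-1,1,0,0,0,0,0,-1,1,0,0,0,0.5,0,-0.8,1,0,0,0,0.5,0,-0.5,1,0,0,0,0.2,0,0,1,0,0,0,0,0,0,1,0,0,0,0,0,0,1])

```text
time_s: 39.2
eef_pos: [0.4523, 0.0651, 0.2325]
orientation: [3.133, 0.488, 2.994]
force: [-0.4, -0.3, 1.0]
opening: 0.001
```

```bash
python3 -c "
from h import *
plan([.45,.05,.25])
b=snap('side','side6');a=snap('top','top6');s0=load('side0');t0=load('top0')
cr=lambda c,x,y,w,h: cv2.resize(c['color'][y:y+h,x:x+w],(400,300),interpolation=cv2.INTER_CUBIC)
cv2.imwrite('pics/c9.png',np.vstack([np.hstack([cr(s0,296,155,60,45),cr(b,296,155,60,45)]),np.hstack([cr(a,410,185,80,60),cr(b,280,300,120,90)])]))
d=lambda p,q:[int(cv2.absdiff(p['color'],q['color'])[y:y+h,x:x+w].mean()) for x,y,w,h in R_]
R_=[(175,215,65,50),(205,150,30,32),(395,135,45,45)]; print('top diff tray,bottle,dish',d(t0,a))
R_=[(255,128,50,45),(333,120,24,40),(372,278,55,45)]; print('side diff',d(s0,b))
"
```

```text
t 39.2 pos [0.4523 0.0651 0.2325] F [-0.39 -0.3   0.99] open 0.001 turn [0. 0. 0.] shift(now axes) [-0.33 -0.6  -0.62] shift(after turn) [-0.33 -0.6  -0.62]
top diff tray,bottle,dish [17, 5, 9]
side diff [22, 2, 4]
```

View pics/c9.png

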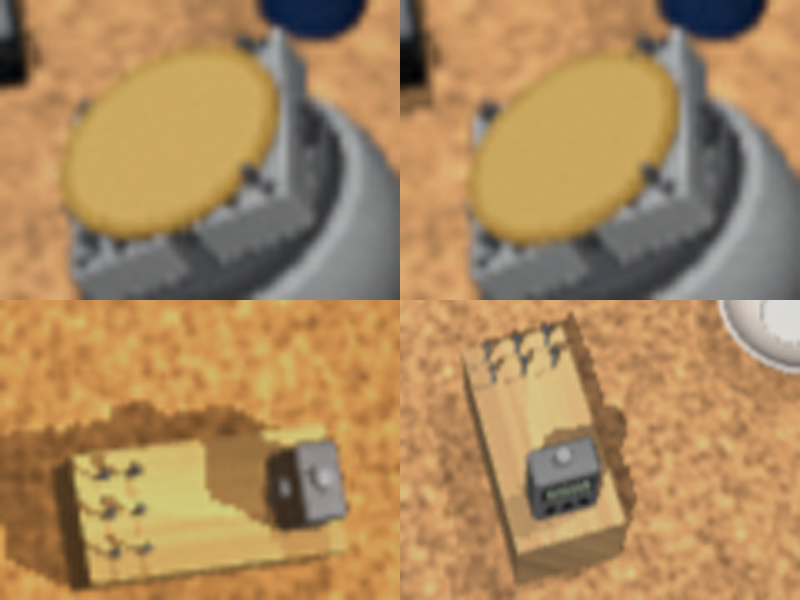

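The plate's near side has dropped: the near-left pin at (488,110) now stands clear, and the vise is unmoved. The gauge is upright on its block as at the start. Handing in.

```bash
python3 -c "
from h import *
print(job_done())"
```

```text
the job is handed in; nothing more can be done
None
```

The job is handed in at about 39 s of the 58 s allowed. `job_done` gave no verdict.

**What I did**
- I took the gauge from its block and touched the plate, square to it, on the near, left, far and right sides in that order. I judged contact from the wrist force. The plunger went in an estimated 3 to 4 mm at each place, well short of its stop.
- I stood the gauge back in its block and let it go.
- The touch heights, together with a fit of the vise's four pins in the pictures, gave a cock of about 0.06 rad with the near side high, slightly to the right.
- I pressed there, 24 mm out, with the fingers shut. The plate gave way at about 14 N and went down 3.9 mm, which matches 0.06 rad. It then met the hard stop, where the force reached 34 N with no further movement.

**Last checks**
- **Plate:** it lies down on the jaws, with the near pins now standing clear of it.
- **Vise:** it looks unmoved.
- **Gauge:** it stands upright on its block as at the start.
- **Robot:** it was clear of everything.

**Checks that disagreed or were weak**
- **Plate height:** the height from the gauge touches came out about 5 mm lower than the camera fit. The finger contact also came lower than the camera fit put it. I went by contact force instead.
- **First pin fit:** my first pin picks left errors of about 2 pixels. I redid them from a closer crop, which left under 0.6.
- **Bystanders:** comparing start and end pictures, the bottle and dish changed little. The tray area changed more (17 and 22 grey levels on average). I put that down to the arm's shadow, since the arm never went near the tray, but I did not measure the tray's position again.

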